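# Refit the drain-valve handle on a food warmer and shut the valve

### The arm

A 7-joint arm with a two-finger parallel gripper is mounted at the origin on the work surface. World frame = base frame: x ahead of the robot, y to its left, z up, the work surface at z = 0. Lengths are in m, angles in rad, forces in N, time in s.
With the tool pointing down it reaches from about 0.425 to 0.825 m from the base axis. Payload 3.6 kg.
Tool frame: the origin (TCP) lies at the very end of the fingers, on their centre line; the grasp point (between the pads) lies 19 mm behind it (ctrl.pinch_z is the distance from the TCP to the grasp point, in m); z points along the fingers, y is the line along which they close (so a half turn about z gives the same grasp; the last joint's range is limited). The gripper opens to 93 mm and grips with 3 to 60 N. Pads are 15 mm wide; open, the fingers measure 128 mm over their backs; the gripper's body (75 mm by 188 mm) begins 65 mm behind the grasp point.
Start: joints at [1.085, 0.615, -0.013, 1.423, 0.008, 1.103, -0.04], TCP at [0.288, -0.583, 0.219] pointing down, gripper open.
Joint ranges: [-3.12, 3.12], [-0.3, 2.06], [-1.34, 1.32], [0.26, 2.42], [-1.36, 4.5], [0.01, 1.98], [-2.84, 2.84]. Speed limits (rad/s): [2.79, 2.79, 3.14, 3.14, 3.14, 3.14, 3.14].

### API

Orientations are given as a rotation vector (axis times angle).
In Python, from workcell import ctrl gives the robot as it stands.
- The arm moves only by the tool carry_out, never from a script. Its argument "commands" is text: rows parted by semicolons, each of 4 numbers parted by spaces: the shift along the tool's x, y, z normalised to -1 to 1, where 1 is 0.025 m, then the turn about the tool's z normalised to -1 to 1, where 1 is 0.08 rad. In form: tx ty tz turn; .... A call has 1 to 8 rows; each row shifts and turns the commanded pose from where the row before left it, along the tool's axes as they then stand; what a row does not reach is not made up. A row lasts 1/10 s, in which the tool goes at most 50 mm and 8.59 degrees, less where a joint would pass 70% of its speed; a pose out of reach is approached as far as the arm can. A call with a number of a shift or a turn outside -1 to 1 is refused whole. A call with a gripper value outside its range is refused whole. "hand" is the finger opening in mm, from 0 to 93, set as the call begins (left out, the last holds). The fingers move at their own pace and stop on an object; "squeeze" is the grip in N (left out, the last holds). Time passes only in rows, so rows that do not move let the fingers close. It gives the time, the measured TCP pose, the force, the opening and the grip force at its end, in the units of the state.
- ctrl.sense(): the state, without advancing time (a new reading comes with each control period).
- ctrl.read_camera(name): name is "scene" or "top"; returns a dict with "color" (384x512x3 uint8, blue, green, red), "fx", "fy", "cx", "cy" (pixels), "rvec" (rotation vector, rad) and "tvec" (3), from world to camera coordinates, as OpenCV has them. Camera axes: x right, y down, z forward; pixel columns grow to the right and rows downward; lengths in m; the calibration is good to about 2 mm. A picture is of the moment at which its call begins. There is no depth.
- ctrl.sign_off(): hands the job in; it is judged then, once.
The state is a dict: "time": time; "joints": joint angles; "dq": joint speeds; "joint_efforts": joint torques, N m; "eef_pos": TCP position; "eef_rot": TCP orientation; "ft_force": force on the tool from outside, world axes, zero at the start; "torque": the same for the moment, N m; "grip_width": opening from 0.0 (shut) to 1.0 (fully open); "finger_force": force on a finger pad.
Only numpy, scipy, OpenCV 4.12 (cv2) and the standard library are available. Lean on these libraries where they do the work, as an engineer would, in place of code of your own. Each camera call takes 0.05 s, during which the arm holds its last target. There are 200 camera calls.

### The job

The red T-handle has come off the food warmer's drain valve. Push it fully home on the valve's slanting square stem, then use it to turn the valve clockwise (looking down on the stem) to its stop so that the drain is shut, and leave the handle on the stem. Do not shift or knock over the other things on the counter.

Things in the scene. Friction and masses are not known exactly. Their poses are not given: they have to be found in the camera images.
- handle: Loose red T-handle, 74 mm tall, 0.2 kg, standing bore down. Square hub 44 x 44 mm, 40 mm tall; on top a grip bar 110 mm long (x), 22 mm wide (y), 34 mm tall (40 to 74 mm up). Blind square bore from below, 22.5 x 22.5 mm, 30 mm deep, parallel to the hub's sides and bar, mouth flared 3 mm. Origin: centre of the bore's mouth (hub's underside); z: bore axis, mouth to bar.
- stem_seat (a point): Centre of the steel shoulder (54 mm across) at the foot of the dark square stem; turns with it. Stem 20 x 20 mm, sides along x and y, 26 mm long along z, its last 6 mm stepped to 17 then 14 mm. z, the stem's axis, leans 25 degrees from vertical, roughly towards the robot. The handle is home when its underside lies on the shoulder; any of the four quarter turns fits.
- valve (a joint): Turn of the valve stem in rad: 0 fully open, 1.3 shut at its stop; grows clockwise looking down on the stem (negative about stem_seat's z). Starts 0 to 0.5, turns against light friction (0.12 N m) and stays where it is left.
- warmer: Steel food warmer with brass drain valve, fixed. Origin: on the counter under the valve's 60 mm ball (centre 50 mm up); stem_seat is 75 mm from the ball's centre along the leaning axis. A 34 mm pipe runs along -y to the housing, which spans x -0.22 to 0.14 m, y -0.48 to -0.16 m, 0.21 m tall with lid (lid handle to 0.24 m). The stem leans to its -x.
- tub: Small open steel tub, 84 mm across the rim, 55 mm tall, loose; leave it alone. Origin: centre of its underside.
- mealbox: Closed beige pulp meal box, 155 x 155 mm, 66 mm tall, loose; leave it alone. Origin: centre of its underside.
- bottle: Yellow squeeze bottle with a red cap, 60 mm across, 170 mm tall, loose; leave it alone. Origin: centre of its underside.
Things that resemble listed ones, but are neither listed nor needed, are in the scene too. There is more than one size of the handle; the job needs the largest.

How it is judged:
On the way, in this order (a step that is already met when the one before it is completed fails the run):
1. the handle is pushed fully home on the square stem (distance between handle and stem_seat below 0.006 m and angle between the z axis of handle and the z axis of stem_seat, either way round below 0.12 rad), for 0.2 s.
2. the valve is turned shut with the handle home on it (all of step 1 and value of joint valve above 1.2 rad), for 0.2 s.
At the end, for the whole second after the job is handed in: The handle is home on the stem (its origin within 6 mm of stem_seat, its axis within 0.12 rad of the stem's), at rest, and the valve stands shut (joint above 1.2 of 1.3 rad) (all of step 2 and linear speed of handle below 0.02 m/s); the robot touches nothing.
It fails at once if the tub is shifted more than 30 mm or tipped (distance of tub from where it was at the start of the episode above 0.03 m or angle between tub's own z axis and vertical above 0.5 rad).
It fails at once if the mealbox is shifted more than 30 mm or tipped (distance of mealbox from where it was at the start of the episode above 0.03 m or angle between mealbox's own z axis and vertical above 0.5 rad).
It fails at once if the bottle is shifted more than 30 mm or tipped (distance of bottle from where it was at the start of the episode above 0.03 m or angle between bottle's own z axis and vertical above 0.5 rad).
It also fails if it takes over 54 s, if anything falls off the work surface, if the arm or the gripper's body presses on something with over 40 N, if the wrist force passes 120 N, or if a joint passes its speed limit or range.

## Working session

There is one attempt and no reset: what is moved stays moved. The work goes in short steps, Python scripts to look and compute and a tool call to move; the robot and the scene stay as the last step left them, time stands still between calls to the robot, and variables do not carry over. Pictures are saved under pics/ and viewed, at most 10 in all, crops included, and the job is handed in when it is done.

Besides the shell and the picture viewer there is one more tool, called after "Call:" as name(argument=value, ...), one argument or row to a line, values as JSON. carry_out: Moves the arm, as the interface text tells. Its arguments: {"type":"object","properties":{"commands":{"type":"string"},"hand":{"type":"number"},"squeeze":{"type":"number"}},"required":["commands"]}

```bash
mkdir -p pics; ls; python3 - <<'E'
from workcell import ctrl
import cv2,numpy as np
for n in("scene","top"):
    c=ctrl.read_camera(n); cv2.imwrite(f"pics/{n}0.png",c["color"])
    R=cv2.Rodrigues(np.array(c["rvec"]))[0]
    print(n,c["fx"],c["cx"],c["cy"],(-R.T@np.array(c["tvec"])).round(3),R.round(2).tolist())
s=ctrl.sense();print(s["time"],s["eef_pos"],s["eef_rot"],s["ft_force"])
E
```

```text
pics
scene 400.13522558200776 260.7406230676014 186.766174118766 [0.956 0.428 0.905] [[-0.6, 0.8, 0.0], [0.68, 0.52, -0.51], [-0.41, -0.31, -0.86]]
top 367.58429536856255 256.94611423238456 194.80739684887428 [0.43  0.139 0.976] [[0.01, -1.0, -0.04], [-0.99, -0.0, -0.12], [0.12, 0.04, -0.99]]
0.1 [ 0.28757628 -0.58214779  0.21760703] [-3.05711675e+00 -7.14064227e-01  8.77623876e-04] [-0.63028329  0.22329153  0.04380671]
```

View pics/scene0.png

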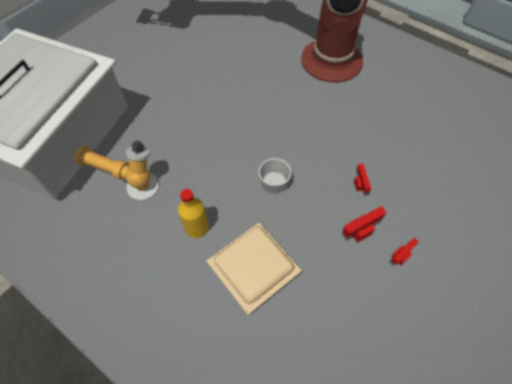

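View pics/top0.png

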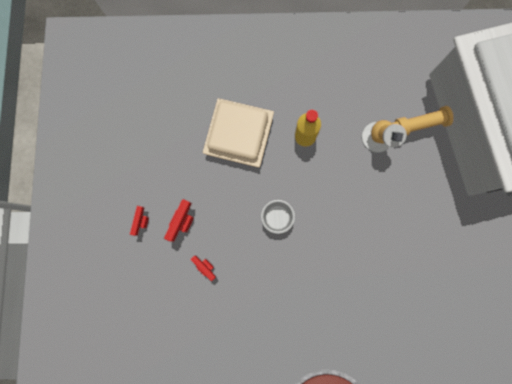

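View crops.

The scene view shows three red T-handles: (363,178), (365,222) and (405,250). In the top view they are at (204,268), (178,221) and (139,221). The largest is scene (365,222), top (178,221). The stem is at scene (138,147) and top (397,137). I'll check this choice in one crop.

```bash
python3 - <<'E'
import cv2,numpy as np
s=cv2.imread("pics/scene0.png");t=cv2.imread("pics/top0.png")
def c(i,u,v,w=66,h=50): return cv2.resize(i[v-h//2:v+h//2,u-w//2:u+w//2],(400,300),interpolation=cv2.INTER_CUBIC)
def d(i,u,v): return c(i,u,v,120,90)
cv2.imwrite("pics/crops.png",np.vstack([np.hstack([d(s,385,215),d(t,170,240)]),np.hstack([c(s,138,160),c(t,395,137)])]))
E
```

```text
(no output)
```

View pics/crops.png

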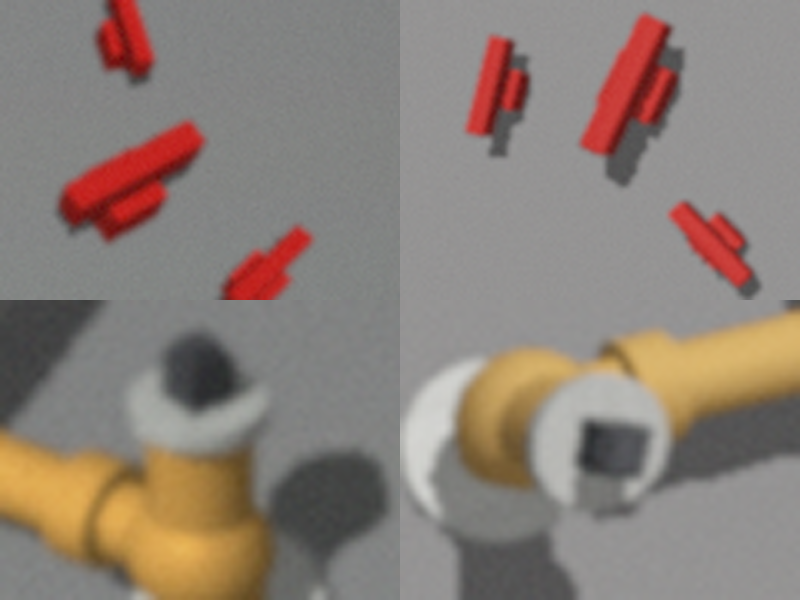

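The crop confirms the largest handle: bar about 46 px long, scene (365,222), top (178,221), standing upright. The dark stem tip is at about top (398,136) and scene (137,145). Next I'll fit silhouette models in both views.

```bash
cat > fit.py <<'E'
import cv2,numpy as np
from scipy.optimize import minimize
from scipy.spatial.transform import Rotation as Ro
S=4
def box(x,y,z0,z1): return np.array([[a,b,c] for a in(-x/2,x/2) for b in(-y/2,y/2) for c in(z0,z1)])
def cyl(r,z0,z1):
    t=np.linspace(0,2*np.pi,32); return np.array([[r*np.cos(a),r*np.sin(a),z] for a in t for z in(z0,z1)])
HANDLE=[box(.044,.044,0,.04),box(.11,.022,.04,.074)]
STEM=[box(.02,.02,0,.02),box(.017,.017,.02,.023),box(.014,.014,.023,.026)]
def proj(c,P): return cv2.projectPoints(P,np.array(c["rvec"]),np.array(c["tvec"]),np.array([[c["fx"],0,c["cx"]],[0,c["fy"],c["cy"]],[0,0,1.]]),None)[0][:,0]
def draw(m,c,P,roi,val=1.):
    q=(proj(c,P)-[roi[0]-.5,roi[1]-.5])*S-.5
    cv2.fillConvexPoly(m,cv2.convexHull((q*16).round().astype(np.int32)),val,shift=4)
def blank(roi): return np.zeros((roi[3]*S,roi[2]*S),np.float32)
def fin(m,roi): return cv2.GaussianBlur(cv2.resize(m,(roi[2],roi[3]),interpolation=cv2.INTER_AREA),(0,0),.6)
def crop(c,roi): return c["color"][roi[1]:roi[1]+roi[3],roi[0]:roi[0]+roi[2]].astype(np.float32)
def red(i): return np.clip((i[...,2]-np.maximum(i[...,0],i[...,1])-10)/110,0,1)
def opt(f,x0,d):
    x0=np.array(x0,float);d=np.array(d)
    for k in range(4):
        sim=np.vstack([x0]+[x0+d*np.eye(len(x0))[i]*(-1)**k for i in range(len(x0))])
        r=minimize(f,x0,method="Nelder-Mead",options=dict(initial_simplex=sim,maxiter=800,xatol=1e-5,fatol=1e-4)); x0=r.x; d=d*.6
    return r
def tri(a,ua,b,ub):
    A=[]
    for c,u in((a,ua),(b,ub)):
        R=cv2.Rodrigues(np.array(c["rvec"]))[0];o=-R.T@np.array(c["tvec"])
        d=R.T@np.array([(u[0]-c["cx"])/c["fx"],(u[1]-c["cy"])/c["fy"],1]);d/=np.linalg.norm(d);A.append((np.eye(3)-np.outer(d,d),o))
    return np.linalg.solve(sum(a for a,_ in A),sum(a@o for a,o in A))
E
cat > m1.py <<'E'
from fit import *
from workcell import ctrl
cs,ct=ctrl.read_camera("scene"),ctrl.read_camera("top")
print("handle tri (bar centre rough)",tri(cs,(363,222),ct,(178,221)).round(3))
print("stem tip tri",tri(cs,(137,146),ct,(398,136)).round(3))
# handle
V=[(cs,(335,200,60,46)),(ct,(158,192,40,56))]
obs=[red(crop(c,r)) for c,r in V]
def fh(p):
    R=Ro.from_euler("z",p[3]).as_matrix();e=0
    for (c,r),o in zip(V,obs):
        m=blank(r)
        for B in HANDLE: draw(m,c,B@R.T+p[:3],r)
        e+=((fin(m,r)-o)**2).sum()
    return e
t=tri(cs,(363,222),ct,(178,221))
best=min((opt(fh,[t[0],t[1],0,a],[.01,.01,.005,.2]) for a in(-.6,0.,-.3,.4)),key=lambda r:r.fun)
print("handle",best.x.round(4),best.fun, "z=0 fit:",opt(lambda q:fh([q[0],q[1],0,q[2]]),best.x[[0,1,3]],[.005,.005,.1]).x.round(4))
# stem: dark = value low
V2=[(cs,(120,134,36,34)),(ct,(380,118,36,36))]
# warmer: yellow
W=[(cs,(72,138,88,56)),(ct,(365,100,90,50))]
def yel(i):
    return np.clip((i[...,2]-i[...,0]-25)/60,0,1)
oy=[yel(crop(c,r)) for c,r in W]
od=[np.clip((85-crop(c,r).max(-1))/45,0,1) for c,r in V2]
ol=[crop(c,r) for c,r in V2]
t=np.linspace(0,2*np.pi,40)
ball=np.vstack([np.c_[.03*np.cos(t)*np.cos(b),.03*np.sin(t)*np.cos(b),np.full(40,.03*np.sin(b))] for b in np.linspace(-1.5,1.5,12)])+[0,0,.05]
def fw(p,dbg=False):
    x,y,yaw,phi,nr,dz=p; Rw=Ro.from_euler("z",yaw).as_matrix();T=np.array([x,y,dz])
    L=Ro.from_euler("y",-25,degrees=True).as_matrix(); ax=L[:,2]
    pipe=cyl(.017,0,.16)@Ro.from_euler("x",90,degrees=True).as_matrix().T+[0,0,.05]
    neck=cyl(nr,0,.07)@L.T+[0,0,.05]; sh=cyl(.027,.069,.075)@L.T+[0,0,.05]
    Rs=L@Ro.from_euler("z",phi).as_matrix()
    e=0
    for k,((c,r),o) in enumerate(zip(W,oy)):
        m=blank(r)
        for B in(ball,pipe,neck): draw(m,c,B@Rw.T+T,r)
        draw(m,c,sh@Rw.T+T,r,0.)
        for B in STEM: draw(m,c,(B@Rs.T+[0,0,.05]+.075*ax)@Rw.T+T,r,0.)
        d=fin(m,r)-o; e+=np.minimum(d**2,.5).sum()*.5
    for (c,r),o in zip(V2,od):
        m=blank(r)
        for B in STEM: draw(m,c,(B@Rs.T+[0,0,.05]+.075*ax)@Rw.T+T,r)
        e+=((fin(m,r)-o)**2).sum()*2
    return e
res=[opt(fw,[.66,-.18,yw,ph,.017,0],[.01,.01,.1,.2,.003,.004]) for yw in(-.2,.2) for ph in(-.4,0,.4)]
for b in sorted(res,key=lambda r:r.fun)[:3]:
    x=b.x; Rw=Ro.from_euler("z",x[2]).as_matrix();ax=Rw@Ro.from_euler("y",-25,degrees=True).as_matrix()[:,2]
    print("warmer",x.round(4),round(b.fun,2),"seat",(np.array([x[0],x[1],.05+x[5]])+.075*ax).round(4),"axis",ax.round(3))
E
python3 m1.py
```

```text
handle tri (bar centre rough) [0.478 0.375 0.051]
stem tip tri [ 0.674 -0.155  0.13 ]
handle [ 0.4804  0.3758  0.0005 -0.4025] 104.44547271728516 z=0 fit: [ 0.4799  0.376  -0.3894]
warmer [ 0.5551 -0.1769 -0.209  -0.1932  0.0228  0.0228] 652.94 seat [ 0.5241 -0.1703  0.1408] axis [-0.413  0.088  0.906]
warmer [ 0.5551 -0.1769 -0.209   0.2068  0.0228  0.0228] 652.94 seat [ 0.5241 -0.1703  0.1408] axis [-0.413  0.088  0.906]
warmer [ 0.5551 -0.1769 -0.209   0.6068  0.0228  0.0228] 652.94 seat [ 0.5241 -0.1703  0.1408] axis [-0.413  0.088  0.906]
```

```bash
sed -i 's#^def red.*#def red(i): return np.clip((i[...,2]-np.maximum(i[...,0],i[...,1]))/(i[...,2]+1)/.75,0,1)#' fit.py
python3 - <<'E'
s=open("m1.py").read()
s=s.replace("return np.clip((i[...,2]-i[...,0]-25)/60,0,1)","return np.clip((i[...,2]-i[...,0])/(i[...,2]+1)/.55,0,1)")
s=s.replace("[.66,-.18,yw","[.705,-.155,yw")
s=s.replace("def fw(p,dbg=False):","def fw(p,dbg=None):")
s=s.replace("d=fin(m,r)-o; e+","d=fin(m,r)-o; dbg is not None and dbg.append(np.hstack([fin(m,r),o])); e+")
s=s.replace("        e+=((fin(m,r)-o)**2).sum()*2","        dbg is not None and dbg.append(np.hstack([fin(m,r),o])); e+=((fin(m,r)-o)**2).sum()*2")
s+='''
D=[];fw(min(res,key=lambda r:r.fun).x,D)
D=[cv2.resize(d,(800,150) if 0 else (400,150)) for d in D]
cv2.imwrite("pics/dbg.png",255*np.vstack([np.hstack(D[:2]),np.hstack(D[2:])]))
'''
open("m1.py","w").write(s)
E
python3 m1.py
```

```text
handle tri (bar centre rough) [0.478 0.375 0.051]
stem tip tri [ 0.674 -0.155  0.13 ]
handle [ 0.4796  0.3758 -0.0014 -0.4093] 39.97040557861328 z=0 fit: [ 0.4801  0.3758 -0.4034]
warmer [ 7.095e-01 -1.432e-01  2.459e-01 -7.249e-01  1.960e-02 -3.000e-04] 381.88 seat [ 0.6787 -0.1509  0.1177] axis [-0.41  -0.103  0.906]
warmer [ 7.101e-01 -1.433e-01  2.403e-01 -9.392e-01  1.980e-02 -6.000e-04] 382.06 seat [ 0.6794 -0.1508  0.1173] axis [-0.41  -0.101  0.906]
warmer [ 7.1050e-01 -1.4360e-01  2.3830e-01 -2.1652e+00  2.3900e-02  1.0000e-04] 389.01 seat [ 0.6797 -0.151   0.1181] axis [-0.411 -0.1    0.906][ WARN:0@20.677] global loadsave.cpp:1063 imwrite_ Unsupported depth image for selected encoder is fallbacked to CV_8U.
```

View pics/dbg.png

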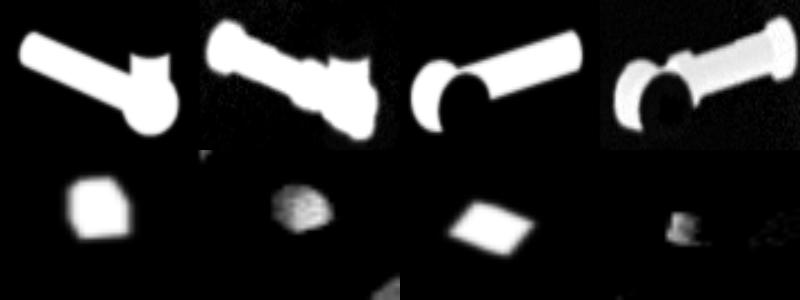

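The fit overlays match the pipe and ball. Only the dark-stem threshold is too strict, so I'll look at the stem's grey levels.

```bash
python3 - <<'E'
import cv2
for n,(u,v,w,h) in(("top",(386,126,22,22)),("scene",(127,135,24,22))):
    print(cv2.imread(f"pics/{n}0.png")[v:v+h,u:u+w].max(-1))
E
```

```text
[[180 176 173 175 179 181 182 181 185 182 182 182 183 185 182 187 200 207
  209 208 208 206]
 [171 169 174 179 181 183 182 185 185 182 181 183 184 186 184 182 189 196
  201 204 203 201]
 [163 170 180 186 183 183 181 183 184 183 181 183 184 184 183 182 182 186
  194 196 197 195]
 [165 179 184 186 183 184 183 184 185 183 182 181 183 185 185 183 181 184
  187 192 190 188]
 [173 183 185 186 182 182 179 178 181 178 177 180 182 184 184 185 182 182
  184 185 183 178]
 [180 185 185 183 181 171 155 147 153 156 160 162 166 171 178 178 180 183
  182 180 175 171]
 [183 187 184 186 179 157 116  91 104 112 120 123 129 135 146 153 162 173
  180 178 168 156]
 [182 184 185 185 179 147  92  57  61  73  84  91  92  97 103 112 126 152
  173 176 160 143]
 [185 184 185 183 179 147  85  54  56  65  72  81  87  87  90  90 104 139
  169 173 153 127]
 [184 184 184 182 173 137  79  52  64  71  73  79  85  90  88  86 105 150
  176 171 144 109]
 [182 184 184 182 168 128  72  56  64  67  67  79  89  91  89  89 115 154
  178 164 132  95]
 [185 183 183 182 160 108  65  55  68  70  74  81  88  91  87  92 120 159
  1
[... 2469 characters left out ...]
67 164 159 142 111  88  76  71  61  50  48  48  50  50  61  80 101
  122 138 150 147 139 132]
 [166 169 167 166 152 136 115  93  80  68  53  53  56  64  73  88 111 134
  149 157 160 153 137 129]
 [169 169 169 166 164 158 142 124 101  81  67  69  86  97 111 130 146 158
  162 165 159 151 134 128]
 [166 171 167 169 167 164 161 150 133 110  99 108 127 142 144 157 163 167
  168 164 155 137 124 125]
 [162 168 171 170 168 167 167 164 154 139 136 144 154 158 163 164 169 164
  162 156 140 120 122 125]
 [158 165 171 171 170 173 170 168 165 159 159 164 164 167 167 167 165 158
  148 135 118 109 117 126]
 [157 169 169 170 174 172 172 170 167 164 161 165 166 165 161 161 155 142
  127 111 106 112 121 127]]
```

```bash
sed -i 's#^od=.*#od=[np.clip((h-crop(c,r).max(-1))/26,0,1) for (c,r),h in zip(V2,(113,120))]; [o.__setitem__((slice(k,None) if k else slice(0,0)),0) for o,k in zip(od,(26,25))]\nfor o,(c,r) in zip(od,V2): o[:, -9:]=0; o[:, :5]=0; o[:5]=0#' m1.py
sed -i 's#^res=.*#res=[opt(fw,[.7095,-.1433,.242,ph,.0196,0],[.003,.003,.05,.2,.003,.002]) for ph in(-.6,-.2,.2,.6)]#' m1.py
python3 m1.py 2>/dev/null; python3 - <<'E'
E
```

```text
handle tri (bar centre rough) [0.478 0.375 0.051]
stem tip tri [ 0.674 -0.155  0.13 ]
handle [ 4.798e-01  3.759e-01 -3.000e-04 -4.019e-01] 40.411563873291016 z=0 fit: [ 0.48    0.3759 -0.4024]
warmer [ 7.0870e-01 -1.4360e-01  2.5010e-01  1.1199e+00  1.9900e-02 -5.0000e-04] 194.9 seat [ 0.678  -0.1515  0.1175] axis [-0.409 -0.105  0.906]
warmer [ 7.089e-01 -1.432e-01  2.505e-01 -4.851e-01  2.040e-02 -1.000e-04] 195.0 seat [ 0.6782 -0.151   0.1179] axis [-0.409 -0.105  0.906]
warmer [ 7.087e-01 -1.438e-01  2.537e-01 -4.143e-01  2.030e-02 -6.000e-04] 195.94 seat [ 0.678  -0.1518  0.1173] axis [-0.409 -0.106  0.906]
```

View pics/dbg.png

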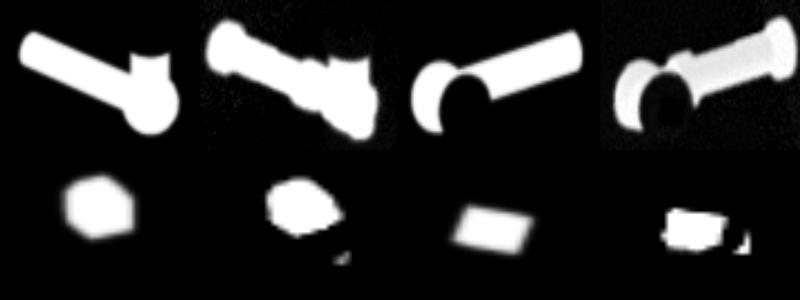

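Seat is at about (0.678, -0.151, 0.118), the lean frame's yaw is 0.25, and the stem is twisted about -0.45 rad from the lean plane. The handle is at (0.480, 0.376) with yaw -0.40.

The tool always points down, so the plan is:
1. Square the stem to the lean plane by closing the pads on it.
2. Tilt the handle 25° by lifting one bar end lightly, then squeeze.
3. Seat the handle on the stem.
4. Push the bar round to the stop.

```bash
cat > nxt.py <<'E'
# usage: nxt.py x y z heading : what is left, in tool-axis units (before turning), and turn units
import sys,numpy as np
from workcell import ctrl
from scipy.spatial.transform import Rotation as Ro
s=ctrl.sense();R=Ro.from_rotvec(s["eef_rot"]).as_matrix();p=np.array(s["eef_pos"])
h=np.arctan2(R[1,0],R[0,0])
print("t",round(s["time"],2),"pos",p.round(4),"head",round(h,3),"tilt",R[2].round(3),"F",np.round(s["ft_force"],1),"j",np.round(s["joints"],2),"w",round(s["grip_width"]*93,1),"ff",np.round(s["finger_force"],1))
if len(sys.argv)>4:
    x,y,z,g=map(float,sys.argv[1:5]);d=np.array([x,y,z])-p
    print("now",(R.T@d/.025).round(2),"turn",round(((h-g+np.pi)%(2*np.pi)-np.pi)/.08,2))
    G=np.array([[np.cos(g),np.sin(g),0],[np.sin(g),-np.cos(g),0],[0,0,-1]])
    print("after turn",(G.T@d/.025).round(2))
E
python3 nxt.py .6706 -.1532 .368 .2505
```

```text
t 0.4 pos [ 0.2878 -0.5826  0.2184] head 0.459 tilt [-0. -0. -1.] F [-0.9 -0.7 -0.9] j [ 1.09  0.62 -0.01  1.42  0.01  1.1  -0.04] w 92.9 ff 0.0
now [21.34 -8.62 -5.98] turn 2.6
after turn [ 19.09 -12.85  -5.98]
```

Call:
carry_out(
  commands="0 0 -1 0; 0 0 -1 0; 0 0 -1 0; 0 0 -1 0; 0 0 -1 0; 0 0 -1 0",
  hand=60,
)

```text
time: 1.0
eef_pos: [0.2878, -0.5826, 0.3698]
eef_rot: [3.059, 0.715, 0.0]
ft_force: [1.0, -0.3, -0.5]
grip_width: 0.648
finger_force: 0.0
```

Call:
carry_out(
  commands="0.9 -0.36 0 0.1; 0.9 -0.36 0 0.1; 0.9 -0.36 0 0.1; 0.9 -0.36 0 0.1; 0.9 -0.36 0 0.1; 0.9 -0.36 0 0.1; 0.9 -0.36 0 0.1; 0.9 -0.36 0 0.1",
)

```text
time: 1.8
eef_pos: [0.4219, -0.4414, 0.3687]
eef_rot: [-3.081, -0.616, -0.0]
ft_force: [-0.3, -0.3, -0.3]
grip_width: 0.648
finger_force: 0.0
```

Call:
carry_out(
  commands="0.9 -0.36 0 0.1; 0.9 -0.36 0 0.1; 0.9 -0.36 0 0.1; 0.9 -0.36 0 0.1; 0.9 -0.36 0 0.1; 0.9 -0.36 0 0.1; 0.9 -0.36 0 0.1; 0.9 -0.36 0 0.1",
)

```text
time: 2.6
eef_pos: [0.5641, -0.3097, 0.3687]
eef_rot: [-3.099, -0.517, 0.0]
ft_force: [-1.0, -0.2, 0.3]
grip_width: 0.645
finger_force: 0.0
```

```bash
python3 nxt.py .6706 -.1532 .19 .2505
```

```text
t 2.6 pos [ 0.5641 -0.3097  0.3687] head 0.33 tilt [-0. -0. -1.] F [-1.  -0.2  0.3] j [ 0.49  0.52 -0.04  1.17  0.02  1.45 -0.79] w 60.0 ff 0.0
now [ 6.06 -4.54  7.15] turn 1.0
after turn [ 5.68 -5.01  7.15]
```

Call:
carry_out(
  commands="0.76 -0.57 0 0; 0.76 -0.57 0 0; 0.76 -0.57 0 0; 0.76 -0.57 0 0; 0.76 -0.57 0 0; 0.76 -0.57 0 0; 0.76 -0.57 0 0; 0.76 -0.57 0 1",
)

```text
time: 3.4
eef_pos: [0.6706, -0.1525, 0.3686]
eef_rot: [-3.117, -0.39, 0.0]
ft_force: [0.7, 0.5, 0.5]
grip_width: 0.642
finger_force: 0.0
```

Call:
carry_out(
  commands="0 0 1 0; 0 0 1 0; 0 0 1 0; 0 0 1 0; 0 0 1 0; 0 0 1 0; 0 0 1 0",
)

```text
time: 4.1
eef_pos: [0.6701, -0.1532, 0.1927]
eef_rot: [-3.117, -0.393, -0.0]
ft_force: [0.0, -0.8, -0.5]
grip_width: 0.647
finger_force: 0.0
```

```bash
python3 nxt.py .6706 -.1532 .126 .2505; python3 -c "
from workcell import ctrl
import cv2,numpy as np
s=ctrl.read_camera('scene')['color'];t=ctrl.read_camera('top')['color']
cv2.imwrite('pics/a.png',np.hstack([cv2.resize(s[100:220,70:190],(400,400)),cv2.resize(t[80:200,330:450],(400,400))]))"
```

```text
t 4.1 pos [ 0.6701 -0.1532  0.1927] head 0.251 tilt [ 0. -0. -1.] F [ 0.  -0.8 -0.5] j [ 0.21  0.7  -0.04  1.33  0.03  1.11 -1.15] w 60.2 ff 0.0
now [0.02 0.   2.67] turn 0.0
after turn [0.02 0.   2.67]
```

View pics/a.png

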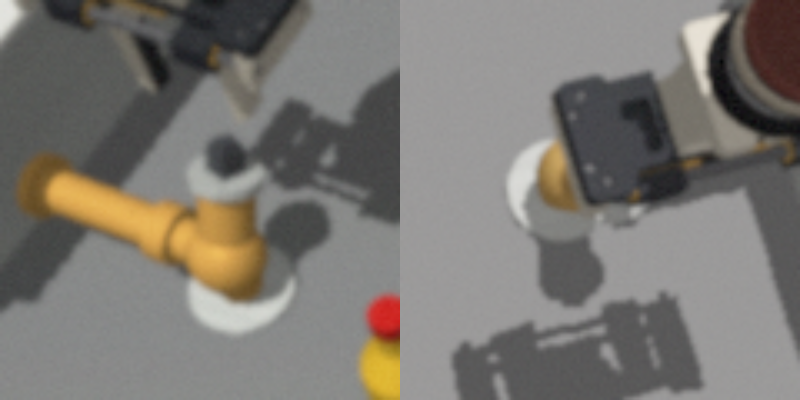

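The gripper stands over the stem (left half, around (225,155)) and nothing has been disturbed. I'll go down and close.

Call:
carry_out(
  commands="0 0 0.9 0; 0 0 0.9 0; 0 0 0.8 0; 0 0 0 0",
)

```text
time: 4.6
eef_pos: [0.6688, -0.1529, 0.1269]
eef_rot: [-3.115, -0.393, 0.007]
ft_force: [-0.3, 0.8, -0.1]
grip_width: 0.645
finger_force: 0.0
```

Call:
carry_out(
  commands="0 0 0 0; 0 0 0 0; 0 0 0 0; 0 0 0 0; 0 0 0 0; 0 0 0 0; 0 0 0 0; 0 0 0 0",
  hand=10,
  squeeze=20,
)

```text
time: 5.4
eef_pos: [0.6706, -0.1535, 0.1293]
eef_rot: [3.116, 0.392, 0.002]
ft_force: [-0.2, -1.8, 2.5]
grip_width: 0.247
finger_force: 20.0
```

```bash
python3 nxt.py
```

```text
t 5.4 pos [ 0.6706 -0.1535  0.1293] head 0.25 tilt [ 0.001  0.001 -1.   ] F [-0.2 -1.8  2.5] j [ 0.22  0.76 -0.04  1.4   0.03  0.98 -1.15] w 23.0 ff 20.0
```

Call:
carry_out(
  commands="0 0 0 0; 0 0 0 0; 0 0 0 0; 0 0 0 0",
  squeeze=45,
)

```text
time: 5.8
eef_pos: [0.6707, -0.1536, 0.1293]
eef_rot: [3.116, 0.393, 0.002]
ft_force: [-1.2, -1.4, 5.6]
grip_width: 0.231
finger_force: 45.0
```

```bash
python3 nxt.py
```

```text
t 5.8 pos [ 0.6707 -0.1536  0.1293] head 0.251 tilt [ 0.001  0.001 -1.   ] F [-1.2 -1.4  5.6] j [ 0.22  0.76 -0.04  1.4   0.03  0.98 -1.15] w 21.5 ff 45.0
```

Call:
carry_out(
  commands="0 0 0 -0.8; 0 0 0 0; 0 0 0 0",
  squeeze=50,
)

```text
time: 6.1
eef_pos: [0.6707, -0.1537, 0.1293]
eef_rot: [3.102, 0.492, 0.002]
ft_force: [-1.6, -0.6, 5.0]
grip_width: 0.229
finger_force: 49.7
```

Call:
carry_out(
  commands="0 0 0 0.8; 0 0 0 0; 0 0 0 0",
)

```text
time: 6.4
eef_pos: [0.6707, -0.1536, 0.1293]
eef_rot: [3.116, 0.394, 0.002]
ft_force: [-0.5, -0.7, 5.4]
grip_width: 0.232
finger_force: 50.0
```

```bash
python3 nxt.py
```

```text
t 6.4 pos [ 0.6707 -0.1536  0.1293] head 0.252 tilt [ 0.001  0.001 -1.   ] F [-0.5 -0.7  5.4] j [ 0.21  0.76 -0.04  1.4   0.03  0.98 -1.15] w 21.6 ff 50.0
```

Call:
carry_out(
  commands="0 0 0 0; 0 0 0 0; 0 0 -0.5 0; 0 0 -1 0; 0 0 -1 0; 0 0 -1 0; 0 0 -1 -1; 0 0 -1 -1",
  hand=45,
)

```text
time: 7.2
eef_pos: [0.67, -0.1528, 0.2676]
eef_rot: [-3.074, -0.647, 0.0]
ft_force: [0.2, -0.2, 0.0]
grip_width: 0.484
finger_force: 0.0
```

Call:
carry_out(
  commands="0 0 -1 -1; 0 0 -1 -1; 0 0 -1 -1; 0 0 0 -1; 0 0 0 -1; 0 0 0 -1; 0 0 0 -1; 0 0 0 -1",
)

```text
time: 8.0
eef_pos: [0.67, -0.1529, 0.3415]
eef_rot: [-2.714, -1.581, -0.0]
ft_force: [-0.3, 0.3, -0.1]
grip_width: 0.485
finger_force: 0.0
```

```bash
python3 nxt.py .5150 .3610 .20 2.739
```

```text
t 8.0 pos [ 0.67   -0.1529  0.3415] head 1.055 tilt [ 0. -0. -1.] F [-0.3  0.3 -0.1] j [ 0.3   0.62 -0.24  1.07  0.14  1.46 -0.42] w 45.1 ff 0.0
now [ 14.82 -15.54   5.67] turn -21.05
after turn [13.76 16.48  5.66]
```

Call:
carry_out(
  commands="0.92 -0.97 0 0; 0.92 -0.97 0 0; 0.92 -0.97 0 0; 0.92 -0.97 0 0; 0.92 -0.97 0 0; 0.92 -0.97 0 0; 0.92 -0.97 0 0; 0.92 -0.97 0 0",
)

```text
time: 8.8
eef_pos: [0.5925, 0.1043, 0.3417]
eef_rot: [-2.717, -1.576, -0.0]
ft_force: [0.7, 0.6, 1.1]
grip_width: 0.483
finger_force: 0.0
```

Call:
carry_out(
  commands="0.92 -0.97 0 0; 0.92 -0.97 0 0; 0.92 -0.97 0 0; 0.92 -0.97 0 0; 0.92 -0.97 0 0; 0.92 -0.97 0 0; 0.92 -0.97 0 0; 0.92 -0.97 0 0",
)

```text
time: 9.6
eef_pos: [0.5155, 0.3601, 0.3417]
eef_rot: [-2.718, -1.576, 0.0]
ft_force: [1.0, -0.1, 0.6]
grip_width: 0.484
finger_force: 0.0
```

Call:
carry_out(
  commands="0 0 0 -1; 0 0 0 -1; 0 0 0 -1; 0 0 0 -1; 0 0 0 -1; 0 0 0 -1; 0 0 0 -1; 0 0 0 -1",
)

```text
time: 10.4
eef_pos: [0.5161, 0.3589, 0.3416]
eef_rot: [-2.08, -2.354, 0.0]
ft_force: [-0.3, 0.5, -0.8]
grip_width: 0.484
finger_force: 0.0
```

Call:
carry_out(
  commands="0 0 0 -1; 0 0 0 -1; 0 0 0 -1; 0 0 0 -1; 0 0 0 -1; 0 0 0 -1; 0 0 0 -1; 0 0 0 -1",
)

```text
time: 11.2
eef_pos: [0.5161, 0.3588, 0.3416]
eef_rot: [-1.234, -2.889, 0.0]
ft_force: [-0.2, 0.6, 0.7]
grip_width: 0.485
finger_force: 0.0
```

Call:
carry_out(
  commands="0 0 1 -1; 0 0 1 -1; 0 0 1 -1; 0 0 1 -1; 0 0 1 -1; 0 0 0.6 0; 0 0 0 0",
)

```text
time: 11.9
eef_pos: [0.5155, 0.3574, 0.199]
eef_rot: [-0.64, -3.072, 0.007]
ft_force: [-0.3, -0.1, 0.3]
grip_width: 0.482
finger_force: 0.0
```

```bash
python3 nxt.py .5150 .3610 .038 2.739; sed -i 's/^res=.*/res=[opt(fw,[.7087,-.1436,.2505,ph,.0199,-.0004],[.003,.003,.05,.2,.003,.002]) for ph in(-.2,.0,.3)]/' m1.py; python3 m1.py 2>/dev/null| grep warmer
```

```text
t 11.9 pos [0.5155 0.3574 0.199 ] head 2.731 tilt [ 0.002 -0.005 -1.   ] F [-0.3 -0.1  0.3] j [-0.26  0.68 -0.69  1.5   0.46  1.13  0.13] w 44.8 ff 0.0
now [0.06 0.16 6.44] turn -0.1
after turn [0.07 0.13 6.44]
warmer [ 7.090e-01 -1.435e-01  2.492e-01 -5.235e-01  2.040e-02 -6.000e-04] 217.67 seat [ 0.6783 -0.1513  0.1174] axis [-0.41  -0.104  0.906]
warmer [ 0.7093 -0.1433  0.2468 -0.5091  0.0201  0.    ] 218.29 seat [ 0.6785 -0.151   0.118 ] axis [-0.41  -0.103  0.906]
warmer [ 7.094e-01 -1.433e-01  2.485e-01  3.563e-01  2.010e-02 -3.000e-04] 239.21 seat [ 0.6787 -0.1511  0.1176] axis [-0.41  -0.104  0.906]
```

```bash
cat > m2.py <<'E'
import re
src=open("m1.py").read().split("res=[")[0]
exec(src)
def f(ph): return fw([.709,-.1434,.249,ph,.0200,-.0003])
import numpy as np
print([(round(a,2),round(f(a))) for a in np.arange(-.8,.8,.1)])
I=[]
for c,(u,v) in((cs,(137,148)),(ct,(396,137))):
    i=cv2.resize(c["color"][v-20:v+20,u-20:u+20],(400,400),interpolation=cv2.INTER_CUBIC);j=i.copy()
    for ph,col in((-.45,(0,0,255)),(0,(0,255,0))):
        Rw=Ro.from_euler("z",.249).as_matrix();L=Ro.from_euler("y",-25,degrees=True).as_matrix();T=np.array([.709,-.1434,.05])
        for B in STEM[:1]:
            q=proj(c,(B@Ro.from_euler("z",ph).as_matrix().T+[0,0,.075])@L.T@Rw.T+T);q=((q-[u-20,v-20]+.5)*10).astype(np.int32)
            cv2.polylines(j,[q[[1,3,7,5]]],True,col,1)
    I.append(np.vstack([i[50:350],j[50:350]]))
cv2.imwrite("pics/stem2.png",np.hstack(I))
E
python3 m2.py
```

```text
handle tri (bar centre rough) [0.478 0.375 0.051]
stem tip tri [ 0.674 -0.155  0.13 ]
handle [ 0.4775  0.3768 -0.0021 -0.4113] 604.2099609375 z=0 fit: [ 0.4789  0.3765 -0.4061]
[(np.float64(-0.8), 228), (np.float64(-0.7), 224), (np.float64(-0.6), 220), (np.float64(-0.5), 218), (np.float64(-0.4), 221), (np.float64(-0.3), 228), (np.float64(-0.2), 231), (np.float64(-0.1), 233), (np.float64(-0.0), 236), (np.float64(0.1), 239), (np.float64(0.2), 239), (np.float64(0.3), 240), (np.float64(0.4), 242), (np.float64(0.5), 239), (np.float64(0.6), 243), (np.float64(0.7), 235)]
```

View pics/stem2.png

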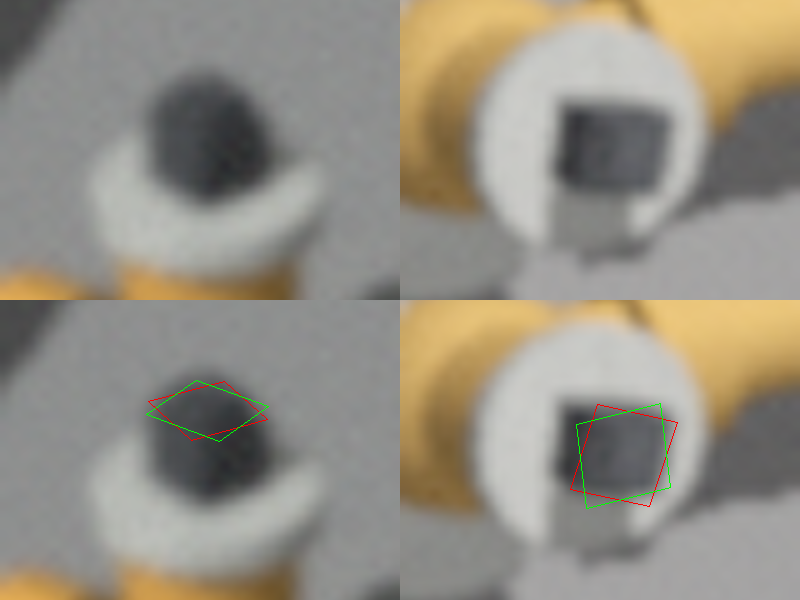

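The image shows the stem at φ ≈ -0.31 (right edge tilted about 11°, top edge about 4°). The 21.5 mm pad gap across the 17 mm step agrees (≈ -0.32), so the valve is probably against its open stop. I'll leave it there. The decomposition leaves only a small roll about the bar, so I'll compute that and check the stem position in each view.

```bash
cat > m3.py <<'E'
src=open("m1.py").read().split("res=[")[0].replace("print(","(lambda *a:0)(").replace("for a in(-.6,0.,-.3,.4)","for a in(-.4,)")
exec(src)
L=Ro.from_euler("y",-25,degrees=True).as_matrix()
for (c,r),o,n in zip(V2,od,("scene","top")):
    def f(p):
        Rw=Ro.from_euler("z",.249).as_matrix();Rs=L@Ro.from_euler("z",p[2]).as_matrix();m=blank(r)
        for B in STEM: draw(m,c,(B@Rs.T+[0,0,.05]+.075*L[:,2])@Rw.T+[.709,-.1434,0],r)
        m=cv2.warpAffine(m,np.float32([[1,0,p[0]*S],[0,1,p[1]*S]]),m.shape[::-1])
        return ((fin(m,r)-o)**2).sum()
    for ph in(-.5,-.32,-.1):
        b=opt(f,[0,0,ph],[1,1,.15]);print(n,"px shift,phi",b.x.round(2),round(b.fun,1))
for ph in(-.25,-.32,-.4):
    R=(Ro.from_euler("z",.249)*Ro.from_euler("y",-25,degrees=True)*Ro.from_euler("z",ph))
    print(ph,"ZYX",R.as_euler("ZYX").round(3))
E
python3 m3.py
```

```text
scene px shift,phi [ 0.63  0.09 -0.64] 13.0
scene px shift,phi [ 0.6  -0.09 -0.64] 13.0
scene px shift,phi [ 0.62 -0.09 -0.09] 17.0
top px shift,phi [ 0.08  0.18 -0.52] 24.2
top px shift,phi [ 0.09  0.21 -0.52] 24.2
top px shift,phi [-0.08  0.16 -0.52] 24.2
-0.25 ZYX [-0.026 -0.422  0.115]
-0.32 ZYX [-0.102 -0.413  0.146]
-0.4 ZYX [-0.187 -0.4    0.18 ]
```

```bash
sed 's#^src=.*#src=open("m1.py").read().split("res=[")[0].replace("print(","(lambda *a:0)(").replace("for a in(-.6,0.,-.3,.4)","for a in(-.4,)").replace("\# handle","cs[\\"color\\"]=cv2.imread(\\"pics/scene0.png\\");ct[\\"color\\"]=cv2.imread(\\"pics/top0.png\\")")#' m3.py > m3o.py; python3 m3o.py | head -6
python3 - <<'E'
import cv2,numpy as np
from workcell import ctrl
for n,(u,v,w,h) in(("top",(388,126,20,20)),):
    a=cv2.imread(f"pics/{n}0.png")[v:v+h,u:u+w].max(-1).astype(int);b=ctrl.read_camera(n)["color"][v:v+h,u:u+w].max(-1).astype(int)
    for k in (130,):
        for i,q in(("old",a),("new",b)):
            # subpixel left / right edges per row
            L=[];
            for row in q:
                d=np.where(row<k)[0]
                if len(d)<4: L.append(None);continue
                l,r=d[0],d[-1]
                L.append((round(l-(k-row[l])/(row[l-1]-row[l]+1e-6),1) if l else 0, round(r+(k-row[r])/(row[r+1]-row[r]+1e-6),1) if r<w-1 else w))
            print(i,L)
E
```

```text
scene px shift,phi [ 0.49 -0.11 -0.46] 8.1
scene px shift,phi [ 0.49 -0.11 -0.46] 8.1
scene px shift,phi [ 0.48 -0.1  -0.46] 8.1
top px shift,phi [ 0.13  0.28 -0.45] 18.9
top px shift,phi [ 0.12  0.3  -0.45] 18.9
top px shift,phi [ 0.13  0.3  -0.45] 18.9
old [None, None, None, None, None, None, (np.float64(3.7), np.float64(10.2)), (np.float64(3.3), np.float64(14.2)), (np.float64(3.3), 20), (np.float64(3.1), 20), (np.float64(3.0), 20), (np.float64(2.6), 20), (np.float64(2.4), 20), (np.float64(2.5), 20), (np.float64(3.1), 20), (np.float64(3.2), 20), (np.float64(2.9), 20), (np.float64(2.9), np.float64(18.2)), (np.float64(3.0), np.float64(10.1)), (np.float64(2.9), np.float64(11.0))]
new [None, None, None, None, None, None, None, (np.float64(3.6), np.float64(13.6)), (np.float64(3.5), np.float64(14.3)), (np.float64(3.3), 20), (np.float64(3.2), 20), (np.float64(3.0), 20), (np.float64(2.7), 20), (np.float64(2.8), 20), (np.float64(3.4), 20), (np.float64(3.8), 20), (np.float64(4.5), 20), None, None, None]
```

Before and after edges agree: φ moved from -0.45 to about -0.33. The target handle yaw is ≈ -0.1 and the tilt ≈ 0.41. Next I grasp the +x bar end, 38 mm from centre.

Call:
carry_out(
  commands="0.06 0.16 1 -0.1; 0 0 1 0; 0 0 1 0; 0 0 1 0; 0 0 1 0; 0 0 0.9 0; 0 0 0.5 0; 0 0 0 0",
)

```text
time: 13.15
eef_pos: [0.5159, 0.3623, 0.0396]
eef_rot: [-0.628, -3.076, 0.004]
ft_force: [-0.2, 0.2, -0.4]
grip_width: 0.485
finger_force: 0.0
```

```bash
python3 nxt.py .5150 .3610 .038 2.739
```

```text
t 13.15 pos [0.5159 0.3623 0.0396] head 2.739 tilt [ 0.001 -0.003 -1.   ] F [-0.2  0.2 -0.4] j [-0.32  0.86 -0.58  1.64  0.6   0.83  0.01] w 45.1 ff 0.0
now [ 0.01 -0.06  0.06] turn -0.0
after turn [ 0.01 -0.06  0.06]
```

Call:
carry_out(
  commands="0 -0.06 0.06 0; 0 0 0 0; 0 0 0 0; 0 0 0 0; 0 0 0 0; 0 0 0 0",
  hand=5,
  squeeze=5,
)

```text
time: 13.75
eef_pos: [0.5166, 0.3618, 0.0407]
eef_rot: [0.629, 3.077, 0.001]
ft_force: [0.5, -1.4, 5.8]
grip_width: 0.238
finger_force: 5.0
```

Call:
carry_out(
  commands="0.12 0 -0.12 0; 0.13 0 -0.12 0; 0.13 0 -0.11 0; 0.14 0 -0.1 0; 0.14 0 -0.09 0; 0.15 0 -0.09 0; 0.15 0 -0.08 0; 0.16 0 -0.07 0",
)

```text
time: 14.55
eef_pos: [0.49, 0.3727, 0.0594]
eef_rot: [0.628, 3.078, -0.001]
ft_force: [0.1, -1.7, 0.1]
grip_width: 0.234
finger_force: 5.0
```

```bash
python3 nxt.py; cat > m4.py <<'E'
# fit held handle: args x y yaw tilt guess, squeezes free: x y z yaw tilt
import sys
from fit import *
from workcell import ctrl
cs,ct=ctrl.read_camera("scene"),ctrl.read_camera("top")
g=list(map(float,sys.argv[1:6]))
V=[]
for c in(cs,ct):
    u=proj(c,np.array([g[:3]])+[0,0,.04])[0].astype(int);V.append((c,(u[0]-38,u[1]-38,76,76)))
obs=[red(crop(c,r)) for c,r in V]
if len(sys.argv)>6:
    ex=[tuple(map(int,a.split(","))) for a in sys.argv[6:]]
def fh(p):
    R=(Ro.from_euler("z",p[3])*Ro.from_euler("y",-p[4])).as_matrix();e=0
    for (c,r),o in zip(V,obs):
        m=blank(r)
        for B in HANDLE: draw(m,c,B@R.T+p[:3],r)
        d=fin(m,r)-o; e+=np.where(d<0,d**2,.35*d**2).sum()  # model may be hidden by the hand
    return e
b=opt(fh,g,[.005,.005,.005,.06,.1]);print("handle x y z yaw tilt",b.x.round(4),round(b.fun,1))
if 1:
    I=[]
    for c,r in V:
        i=cv2.resize(c["color"][r[1]:r[1]+76,r[0]:r[0]+76],(400,400),interpolation=cv2.INTER_CUBIC)
        R=(Ro.from_euler("z",b.x[3])*Ro.from_euler("y",-b.x[4])).as_matrix()
        for B in HANDLE: cv2.polylines(i,[((proj(c,B@R.T+b.x[:3])-r[:2]+.5)*400/76).astype(np.int32)[k] for k in([0,1,3,2],[4,5,7,6])] and [((proj(c,B@R.T+b.x[:3])-r[:2]+.5)*400/76).astype(np.int32)[[0,1,3,2,0,4,5,7,6,4]]],False,(0,255,0),1)
        I.append(i)
    cv2.imwrite("pics/held.png",np.hstack(I))
E
python3 m4.py .473 .379 .009 -.40 .41
```

```text
t 14.55 pos [0.49   0.3727 0.0594] head 2.739 tilt [-0. -0. -1.] F [ 0.1 -1.7  0.1] j [-0.34  0.82 -0.6   1.68  0.59  0.83 -0.03] w 21.7 ff 5.0
handle x y z yaw tilt [ 0.4779  0.3777  0.0064 -0.3057  0.3628] 1310.5
```

View pics/held.png

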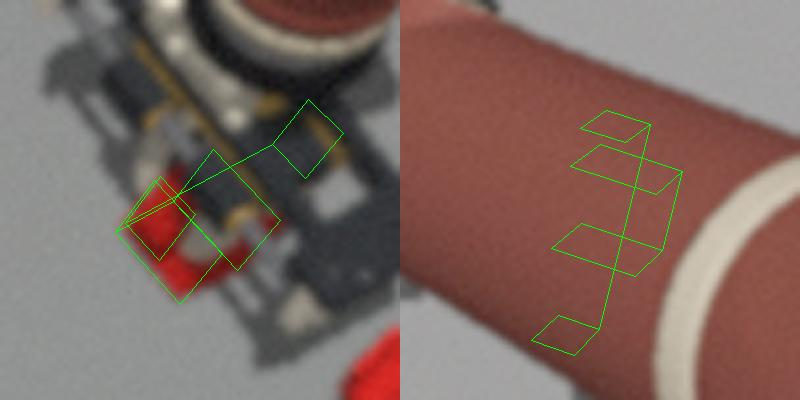

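The arm hides the top view, and in the scene view the hub is visible but tilted. I'll squeeze, lift and move to an open spot to measure the tilt.

Call:
carry_out(
  commands="0 0 0 0; 0 0 0 0; 0 0 -0.5 0; 0 0 -1 0; 0 0 -1 0; 0 0 -1 0; 0 0 -1 0; 0 0 -1 0",
  squeeze=50,
)

```text
time: 15.45
eef_pos: [0.4906, 0.3726, 0.198]
eef_rot: [0.629, 3.077, 0.001]
ft_force: [0.0, 0.1, -2.9]
grip_width: 0.233
finger_force: 50.0
```

Call:
carry_out(
  commands="0 0 -1 0; 0 0 -1 0; 0 0 -1 0; 0 0 -1 0; 0 0 -1 0; 0 0 -1 0",
)

```text
time: 16.05
eef_pos: [0.4904, 0.3724, 0.348]
eef_rot: [0.628, 3.077, 0.001]
ft_force: [0.6, -0.6, -2.2]
grip_width: 0.234
finger_force: 50.0
```

```bash
python3 nxt.py .66 -.10 .34 3.04
```

```text
t 16.05 pos [0.4904 0.3724 0.348 ] head 2.739 tilt [-0.     0.001 -1.   ] F [ 0.6 -0.6 -2.2] j [-0.28  0.56 -0.74  1.29  0.37  1.43  0.17] w 21.8 ff 50.0
now [-13.65 -14.72   0.32] turn -3.77
after turn [ -8.67 -18.11   0.32]
```

Call:
carry_out(
  commands="0 0 0 -1; 0 0 0 -1; 0 0 0 -1; 0 0 0 -0.75; -0.45 -0.95 0 0; -0.45 -0.95 0 0; -0.45 -0.95 0 0; -0.45 -0.95 0 0",
)

```text
time: 16.85
eef_pos: [0.5257, 0.2725, 0.3469]
eef_rot: [0.161, 3.137, 0.0]
ft_force: [0.5, 0.2, -2.0]
grip_width: 0.23
finger_force: 50.0
```

Call:
carry_out(
  commands="-0.46 -0.95 0 0; -0.46 -0.95 0 0; -0.46 -0.95 0 0; -0.46 -0.95 0 0; -0.46 -0.95 0 0; -0.46 -0.95 0 0; -0.46 -0.95 0 0; -0.46 -0.95 0 0",
)

```text
time: 17.65
eef_pos: [0.5977, 0.0739, 0.347]
eef_rot: [0.162, 3.137, 0.0]
ft_force: [0.4, -0.2, -2.0]
grip_width: 0.234
finger_force: 50.0
```

```bash
python3 nxt.py .66 -.10 .34 3.04; python3 m4.py .57 .09 .31 -.12 .41
```

```text
t 17.65 pos [0.5977 0.0739 0.347 ] head 3.039 tilt [-0.001  0.    -1.   ] F [ 0.4 -0.2 -2. ] j [ 0.3   0.55 -0.82  1.34  0.4   1.42  0.96] w 21.8 ff 50.0
now [-3.19 -6.66  0.28] turn -0.02
after turn [-3.19 -6.67  0.28]
handle x y z yaw tilt [ 0.5867  0.0662  0.2778 -0.1039  0.5312] 360.4
```

View pics/held.png

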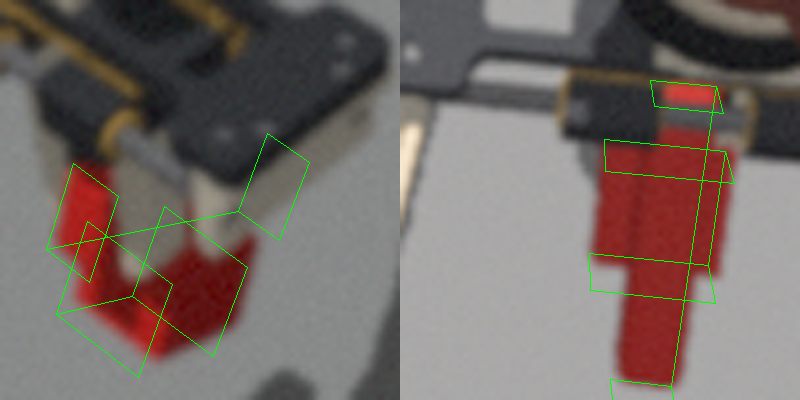

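```bash
cat > m5.py <<'E'
from fit import *
from workcell import ctrl
s=ctrl.sense();Rt=Ro.from_rotvec(s["eef_rot"]).as_matrix();yaw=np.arctan2(Rt[1,0],Rt[0,0])-np.pi
G=np.array(s["eef_pos"])+[0,0,.019]
cs,ct=ctrl.read_camera("scene"),ctrl.read_camera("top");V=[]
for c in(cs,ct):
    u=proj(c,np.array([G]))[0].astype(int);V.append((c,(u[0]-50,u[1]-45,100,100)))
obs=[red(crop(c,r)) for c,r in V]
def pose(p):
    R=(Ro.from_euler("z",yaw+p[4])*Ro.from_euler("y",-p[2])).as_matrix();return R,G+[0,0,0]-R@np.array([p[0],p[3],p[1]])
def fh(p):
    R,t=pose(p);e=0
    for (c,r),o in zip(V,obs):
        m=blank(r)
        for B in HANDLE: draw(m,c,B@R.T+t,r)
        d=fin(m,r)-o; e+=np.where(d<0,d**2,.15*d**2).sum()
    return e
b=min((opt(fh,[dd,.057,t,0,0],[.008,.008,.2,.003,.03]) for dd in(.025,.04) for t in(.2,.45,.7,1.)),key=lambda r:r.fun)
R,t=pose(b.x);print("d h tilt dy dyaw",b.x.round(4),round(b.fun,1),"origin-TCP",(t-s["eef_pos"]).round(4),"z axis",R[:,2].round(3),"yaw",round(yaw+b.x[4],3))
I=[]
for c,r in V:
    i=cv2.resize(c["color"][r[1]:r[1]+100,r[0]:r[0]+100],(400,400),interpolation=cv2.INTER_CUBIC)
    for B in HANDLE:
        q=((proj(c,B@R.T+t)-r[:2]+.5)*4).astype(np.int32)
        for k in range(8):
            for j in(1,2,4):
                if not k&j: cv2.line(i,tuple(map(int,q[k])),tuple(map(int,q[k|j])),(0,255,0),1)
    I.append(i)
cv2.imwrite("pics/held2.png",np.hstack(I))
E
python3 m5.py
```

```text
d h tilt dy dyaw [ 4.25e-02  6.32e-02  4.49e-01 -4.00e-04 -1.32e-02] 736.0 origin-TCP [-0.0107  0.0017 -0.0564] z axis [-0.431  0.054  0.901] yaw -0.125
```

View pics/held2.png

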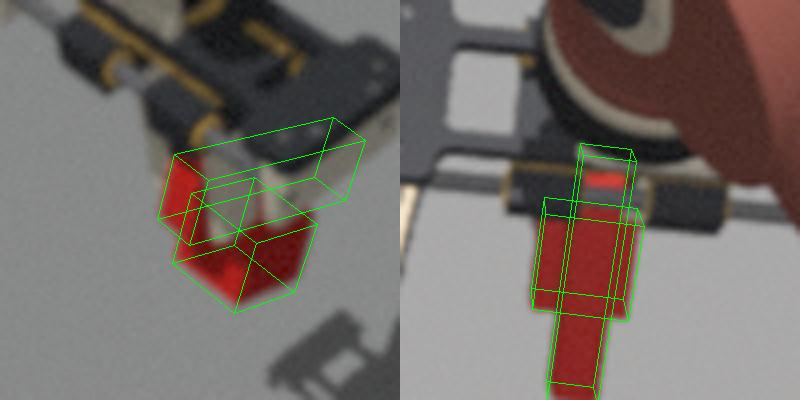

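The overlay matches the red in both views. The handle's tilt is 0.449, its yaw -0.125, and its origin sits (-0.011, 0.002, -0.056) m from the TCP. That was the tenth picture, so from here on I use numbers only.

```bash
cat > ins.py <<'E'
import sys,subprocess,numpy as np
from scipy.spatial.transform import Rotation as Ro
seat=np.array([.6783,-.1513,.1177]);a=np.array([-.409,-.104,.906]);a/=np.linalg.norm(a)
psi=-.07;Rz=Ro.from_euler("z",psi+.125)
off=Rz.apply([-.0107,.0017,-.0564]);zh=Rz.apply([-.431,.054,.901])
for e in map(float,sys.argv[1:]):
    O=seat+(.026-e/2)*a-e/2*zh if e>0 else seat+(.026-e)*a
    T=O-off;print(e,"TCP",T.round(4))
    print(subprocess.run(["python3","nxt.py",*map(str,T),str(psi+np.pi+.013)],capture_output=True,text=True).stdout)
E
python3 ins.py -.06 -.01
```

```text
-0.06 TCP [ 0.6539 -0.1614  0.2521]
t 17.85 pos [0.5973 0.0747 0.3466] head 3.037 tilt [ 0.     0.001 -1.   ] F [-0.4  1.5 -1.2] j [ 0.3   0.55 -0.82  1.34  0.4   1.42  0.96] w 21.7 ff 50.0
now [-3.23 -9.16  3.77] turn -0.59
after turn [-2.8  -9.3   3.78]

-0.01 TCP [ 0.6743 -0.1562  0.2067]
t 17.85 pos [0.5973 0.0747 0.3466] head 3.037 tilt [ 0.     0.001 -1.   ] F [-0.4  1.5 -1.2] j [ 0.3   0.55 -0.82  1.34  0.4   1.42  0.96] w 21.7 ff 50.0
now [-4.03 -8.87  5.59] turn -0.59
after turn [-3.6  -9.04  5.6 ]
```

Call:
carry_out(
  commands="0 0 0 -0.59; -0.28 -0.93 0 0; -0.28 -0.93 0 0; -0.28 -0.93 0 0; -0.28 -0.93 0 0; -0.28 -0.93 0 0; -0.28 -0.93 0 0; -0.28 -0.93 0 0",
)

```text
time: 18.65
eef_pos: [0.6373, -0.0887, 0.3472]
eef_rot: [0.082, 3.14, 0.002]
ft_force: [-0.2, 0.2, -2.2]
grip_width: 0.234
finger_force: 50.0
```

Call:
carry_out(
  commands="-0.28 -0.93 0 0; -0.28 -0.93 0 0; -0.28 -0.93 0 0; 0 0 0.9 0; 0 0 0.9 0; 0 0 0.9 0; 0 0 0.9 0; 0 0 0 0",
)

```text
time: 19.45
eef_pos: [0.6524, -0.1594, 0.2533]
eef_rot: [-0.083, -3.134, -0.002]
ft_force: [0.1, -0.4, -2.3]
grip_width: 0.23
finger_force: 50.0
```

```bash
python3 ins.py -.01; python3 m5.py
```

```text
-0.01 TCP [ 0.6743 -0.1562  0.2067]
t 19.45 pos [ 0.6524 -0.1594  0.2533] head 3.089 tilt [ 0.007  0.001 -1.   ] F [ 0.1 -0.4 -2.3] j [ 0.59  0.73 -0.78  1.28  0.5   1.34  1.34] w 21.4 ff 50.0
now [-0.88  0.17  1.86] turn 0.05
after turn [-0.87  0.18  1.86]

d h tilt dy dyaw [0.0384 0.0661 0.3791 0.0019 0.0053] 242.7 origin-TCP [-0.0113 -0.0014 -0.0566] z axis [-0.37   0.018  0.929] yaw -0.047
```

Call:
carry_out(
  commands="-0.22 0.04 0.46 0; -0.22 0.04 0.46 0; -0.22 0.05 0.47 0; -0.22 0.05 0.47 0; 0 0 0 0; 0 0 0 0",
)

```text
time: 20.15
eef_pos: [0.6764, -0.1574, 0.2095]
eef_rot: [-0.087, -3.139, -0.001]
ft_force: [-0.1, -0.3, -1.4]
grip_width: 0.232
finger_force: 50.0
```

```bash
python3 ins.py 0.008 .016; python3 m5.py
```

```text
0.008 TCP [ 0.6818 -0.1548  0.1904]
t 20.15 pos [ 0.6764 -0.1574  0.2095] head 3.086 tilt [ 0.001  0.    -1.   ] F [-0.1 -0.3 -1.4] j [ 0.56  0.8  -0.76  1.27  0.54  1.28  1.32] w 21.6 ff 50.0
now [-0.21  0.11  0.76] turn 0.02
after turn [-0.21  0.11  0.76]

0.016 TCP [ 0.6852 -0.1545  0.1832]
t 20.15 pos [ 0.6764 -0.1574  0.2095] head 3.086 tilt [ 0.001  0.    -1.   ] F [-0.1 -0.3 -1.4] j [ 0.56  0.8  -0.76  1.27  0.54  1.28  1.32] w 21.6 ff 50.0
now [-0.34  0.13  1.05] turn 0.02
after turn [-0.34  0.13  1.05]

d h tilt dy dyaw [ 0.0401  0.0684  0.3706  0.0027 -0.0024] 386.1 origin-TCP [-0.0127 -0.002  -0.0593] z axis [-0.362  0.021  0.932] yaw -0.058
```

Call:
carry_out(
  commands="-0.05 0.03 0.19 0; -0.05 0.03 0.19 0; -0.05 0.03 0.19 0; -0.05 0.02 0.19 0; 0 0 0 0",
)

```text
time: 20.75
eef_pos: [0.6812, -0.155, 0.19]
eef_rot: [-0.087, -3.139, -0.0]
ft_force: [0.6, 0.4, -1.8]
grip_width: 0.23
finger_force: 50.0
```

```bash
python3 ins.py .016 | tail -5
```

```text
0.016 TCP [ 0.6852 -0.1545  0.1832]
t 20.75 pos [ 0.6812 -0.155   0.19  ] head 3.086 tilt [ 0.002  0.    -1.   ] F [ 0.6  0.4 -1.8] j [ 0.55  0.82 -0.75  1.28  0.55  1.25  1.31] w 21.4 ff 50.0
now [-0.16  0.03  0.27] turn 0.02
after turn [-0.16  0.03  0.27]
```

Call:
carry_out(
  commands="-0.04 0.01 0.09 0; -0.04 0.01 0.09 0; -0.04 0 0.09 0; -0.04 0 0.04 0; 0 0 0 0",
)

```text
time: 21.25
eef_pos: [0.6857, -0.1548, 0.1832]
eef_rot: [-0.087, -3.14, -0.0]
ft_force: [0.1, -0.5, -2.1]
grip_width: 0.235
finger_force: 50.0
```

```bash
python3 ins.py .016 .022; python3 m5.py
```

```text
0.016 TCP [ 0.6852 -0.1545  0.1832]
t 21.25 pos [ 0.6857 -0.1548  0.1832] head 3.086 tilt [ 0.  0. -1.] F [ 0.1 -0.5 -2.1] j [ 0.54  0.83 -0.75  1.28  0.56  1.24  1.3 ] w 21.8 ff 50.0
now [ 0.02  0.01 -0.  ] turn 0.02
after turn [ 0.02  0.01 -0.  ]

0.022 TCP [ 0.6877 -0.1543  0.1778]
t 21.25 pos [ 0.6857 -0.1548  0.1832] head 3.086 tilt [ 0.  0. -1.] F [ 0.1 -0.5 -2.1] j [ 0.54  0.83 -0.75  1.28  0.56  1.24  1.3 ] w 21.8 ff 50.0
now [-0.08  0.03  0.22] turn 0.02
after turn [-0.08  0.03  0.22]

d h tilt dy dyaw [ 0.0401  0.0695  0.3581  0.0029 -0.0104] 453.5 origin-TCP [-0.0133 -0.002  -0.0601] z axis [-0.35   0.023  0.937] yaw -0.066
```

Call:
carry_out(
  commands="-0.04 0.01 0.11 0; -0.04 0.02 0.11 0; 0 0 0 0",
)

```text
time: 21.65
eef_pos: [0.6874, -0.154, 0.1772]
eef_rot: [-0.087, -3.139, -0.0]
ft_force: [0.3, -0.3, -1.5]
grip_width: 0.234
finger_force: 50.0
```

Call:
carry_out(
  commands="-0.04 0 0.09 0; -0.04 0 0.09 0; 0 0 0 0",
)

```text
time: 21.95
eef_pos: [0.6897, -0.1539, 0.173]
eef_rot: [-0.087, -3.14, -0.001]
ft_force: [-0.6, 0.2, -2.9]
grip_width: 0.235
finger_force: 50.0
```

```bash
python3 ins.py .026; python3 m5.py
```

```text
0.026 TCP [ 0.6894 -0.1542  0.1742]
t 21.95 pos [ 0.6897 -0.1539  0.173 ] head 3.086 tilt [ 0.     0.001 -1.   ] F [-0.6  0.2 -2.9] j [ 0.54  0.85 -0.74  1.28  0.57  1.23  1.3 ] w 21.9 ff 50.0
now [ 0.01 -0.01 -0.05] turn 0.02
after turn [ 0.01 -0.01 -0.05]

d h tilt dy dyaw [ 0.04    0.0689  0.3613  0.0024 -0.0069] 468.5 origin-TCP [-0.0132 -0.0016 -0.0596] z axis [-0.353  0.022  0.935] yaw -0.062
```

Call:
carry_out(
  commands="-0.03 0 0.07 0; 0 0 0 0",
)

```text
time: 22.25
eef_pos: [0.6903, -0.154, 0.1726]
eef_rot: [-0.087, -3.14, -0.0]
ft_force: [-2.0, 0.9, 1.2]
grip_width: 0.233
finger_force: 50.0
```

Call:
carry_out(
  commands="-0.03 0 0.07 0; 0 0 0 0",
)

```text
time: 22.45
eef_pos: [0.6905, -0.1539, 0.1724]
eef_rot: [-0.087, -3.139, 0.0]
ft_force: [-4.9, -0.1, 8.0]
grip_width: 0.232
finger_force: 50.0
```

Call:
carry_out(
  commands="-0.03 0 0.07 0; 0 0 0 0",
)

```text
time: 22.65
eef_pos: [0.6907, -0.154, 0.1723]
eef_rot: [-0.087, -3.139, 0.001]
ft_force: [-7.2, -0.8, 14.3]
grip_width: 0.233
finger_force: 50.0
```

The contact force lies along the stem axis near the home height, so the bore is on the stem. I'll release so it can settle, then measure.

Call:
carry_out(
  commands="0.03 0 -0.1 0; 0 0 0 0; 0 0 0 0; 0 0 0 0",
  hand=45,
)

```text
time: 23.05
eef_pos: [0.6913, -0.1544, 0.1701]
eef_rot: [-0.087, -3.14, -0.0]
ft_force: [0.2, 0.1, -0.2]
grip_width: 0.476
finger_force: 0.0
```

Call:
carry_out(
  commands="0 0 -0.6 0; 0 0 -1 0; 0 0 -1 0; 0 0 -1 0; 0 0 -1 0; 0 0 -1 0; 0 0 -1 0; 0 0 0 0",
)

```text
time: 23.85
eef_pos: [0.6928, -0.1534, 0.3411]
eef_rot: [0.087, 3.131, 0.001]
ft_force: [0.0, -0.3, 1.0]
grip_width: 0.483
finger_force: 0.0
```

```bash
python3 nxt.py; cat > m6.py <<'E'
# free handle near the stem: fit x y z and rotation vector about guess
from fit import *
from workcell import ctrl
import sys
cs,ct=ctrl.read_camera("scene"),ctrl.read_camera("top");V=[]
seat=np.array([.6783,-.1513,.1177])
for c in(cs,ct):
    u=proj(c,np.array([seat+[-.02,0,.04]]))[0].astype(int);V.append((c,(u[0]-35,u[1]-35,70,70)))
obs=[red(crop(c,r)) for c,r in V]
print("red px",[round(o.sum()) for o in obs])
ph0=[float(a) for a in sys.argv[1:]] or [-.33]
L=Ro.from_euler("z",.249)*Ro.from_euler("y",-25,degrees=True)
def pose(p): return (L*Ro.from_euler("z",p[3])*Ro.from_rotvec([p[4],p[5],0])).as_matrix(),p[:3]
def fh(p,n=6):
    R,t=pose(p);e=0
    for (c,r),o in zip(V,obs):
        m=blank(r)
        for B in HANDLE: draw(m,c,B@R.T+t,r)
        d=fin(m,r)-o; e+=np.where(d<0,d**2,.6*d**2).sum()
    return e
for ph in ph0:
    b=opt(fh,[*(seat+[0,0,.004]),ph,0,0],[.004,.004,.004,.15,.08,.08]);R,t=pose(b.x)
    a=L.as_matrix()[:,2]; d=t-seat
    print("pos",t.round(4),"phi",b.x[3].round(3),"tilt xy",b.x[4:].round(3),"cost",round(b.fun,1),"| along axis",round(d@a*1e3,1),"perp mm",round(np.linalg.norm(d-a*(d@a))*1e3,1),"axis err",round(np.arccos(min(1,R[:,2]@a)),3))
    f=lambda q:fh([*(seat+a*q[0]),q[1],0,0]);c=opt(f,[.003,ph],[.004,.1]);print("  axis-locked: lift mm,phi",round(c.x[0]*1e3,1),c.x[1].round(3),round(c.fun,1))
E
python3 m6.py -.33
```

```text
t 23.85 pos [ 0.6928 -0.1534  0.3411] head 3.086 tilt [-0.009  0.001 -1.   ] F [ 0.  -0.3  1. ] j [ 0.5   0.74 -0.78  0.99  0.49  1.57  1.39] w 45.0 ff 0.0
red px [1204, 1119]
pos [ 0.6797 -0.1551  0.1175] phi -0.164 tilt xy [-0.048 -0.061] cost 121.0 | along axis -0.3 perp mm 4.1 axis err 0.078
  axis-locked: lift mm,phi 1.5 -0.181 145.0
```

The handle sits on the stem at the seat within measurement error. I'll press along the axis with closed fingers to make sure it is home.

Call:
carry_out(
  commands="0 0 0 0; 0 0 0 0; 0 0 0 0; 0 0 0 0",
  hand=0,
  squeeze=20,
)

```text
time: 24.35
eef_pos: [0.691, -0.1545, 0.335]
eef_rot: [-0.087, -3.139, -0.0]
ft_force: [0.7, -0.4, -0.3]
grip_width: 0.188
finger_force: 0.0
```

```bash
python3 nxt.py .640 -.161 .205 3.086
```

```text
t 24.35 pos [ 0.691  -0.1545  0.335 ] head 3.086 tilt [ 0.001  0.    -1.   ] F [ 0.7 -0.4 -0.3] j [ 0.5   0.75 -0.77  0.99  0.49  1.57  1.39] w 17.5 ff 0.0
now [ 2.02 -0.38  5.2 ] turn 0.0
after turn [ 2.02 -0.37  5.2 ]
```

Call:
carry_out(
  commands="0.67 -0.12 1 0; 0.67 -0.12 1 0; 0.67 -0.13 1 0; 0 0 1 0; 0 0 0.8 0; 0 0 0.4 0; -0.08 0.02 0.18 0; -0.08 0.02 0.18 0",
)

```text
time: 25.15
eef_pos: [0.6454, -0.1598, 0.1972]
eef_rot: [0.087, 3.139, 0.001]
ft_force: [0.9, -0.8, 1.2]
grip_width: 0.004
finger_force: 0.0
```

Call:
carry_out(
  commands="-0.06 0.02 0.14 0; -0.06 0.02 0.14 0; -0.04 0.01 0.08 0; 0 0 0 0",
)

```text
time: 25.55
eef_pos: [0.6511, -0.1587, 0.1909]
eef_rot: [0.087, 3.133, -0.0]
ft_force: [-0.5, -1.5, 6.7]
grip_width: 0.007
finger_force: 3.4
```

```bash
python3 nxt.py .648 -.159 .185 3.086
```

```text
t 25.55 pos [ 0.6511 -0.1587  0.1909] head 3.086 tilt [-0.007 -0.    -1.   ] F [-0.5 -1.5  6.7] j [ 0.6   0.77 -0.76  1.39  0.54  1.19  1.29] w 0.6 ff 3.4
now [ 0.12 -0.02  0.24] turn -0.0
after turn [ 0.12 -0.02  0.24]
```

Call:
carry_out(
  commands="-0.02 0 0.12 0; -0.02 0 0.12 0; 0 0 0 0",
)

```text
time: 25.85
eef_pos: [0.6518, -0.1586, 0.1903]
eef_rot: [0.089, 3.132, -0.003]
ft_force: [-7.9, -1.0, 26.1]
grip_width: 0.002
finger_force: 13.5
```

Call:
carry_out(
  commands="0 0 0.12 0; 0 0 0.1 0; 0 0 0 0",
)

```text
time: 26.15
eef_pos: [0.652, -0.1586, 0.1899]
eef_rot: [0.09, 3.129, -0.006]
ft_force: [-14.7, -1.6, 43.4]
grip_width: 0.005
finger_force: 22.7
```

Pressed to 43 N without further travel, so it's home. I'll back off, measure, and plan the arc for pushing the near bar end towards +y. At the end of that arc the push also presses the handle onto the seat.

Call:
carry_out(
  commands="0.05 0 -0.5 0; 0.1 0 -0.8 0; 0 0 -1 0; 0 0 -1 0; 0 0 -1 0; 0 0 0 0",
)

```text
time: 26.75
eef_pos: [0.648, -0.1581, 0.2882]
eef_rot: [0.087, 3.132, -0.0]
ft_force: [0.2, 0.6, 0.4]
grip_width: 0.005
finger_force: 0.0
```

```bash
python3 m6.py -.33 -.1; cat > push.py <<'E'
# push.py phi0 phi1 n w : waypoints as rows from the present pose (w = side offset m, negative phi = clockwise)
import sys,numpy as np
from workcell import ctrl
from scipy.spatial.transform import Rotation as Ro
p0,p1,n,w=float(sys.argv[1]),float(sys.argv[2]),int(sys.argv[3]),float(sys.argv[4]);r,h=.042,.052
seat=np.array([.6783,-.1513,.1177]);L=Ro.from_euler("z",.249)*Ro.from_euler("y",-25,degrees=True)
s=ctrl.sense();R=Ro.from_rotvec(s["eef_rot"]).as_matrix();p=np.array(s["eef_pos"]);th=np.arctan2(R[1,0],R[0,0])
print("t",round(s["time"],2),"pos",p.round(3),"head",round(th,3),"F",np.round(s["ft_force"],1))
for f in np.linspace(p0,p1,n):
    M=(L*Ro.from_euler("z",f)).as_matrix();y=M[:,1].copy();y[2]=0;y/=np.linalg.norm(y)
    C=seat+M@[-r,0,h]-w*y;g=np.arctan2(y[0],-y[1])
    T=np.array([[np.cos(th),np.sin(th),0],[np.sin(th),-np.cos(th),0],[0,0,-1]])
    dt=(th-g+np.pi)%(2*np.pi)-np.pi
    print(round(f,2),C.round(3),round(g,2),"row",(T.T@(C-p)/.025).round(2),round(dt/.08,2));p=C;th=g
E
python3 push.py -.2 -.2 1 .042
```

```text
red px [1204, 904]
pos [ 0.6801 -0.1564  0.1166] phi -0.142 tilt xy [-0.074 -0.033] cost 209.4 | along axis -1.2 perp mm 5.4 axis err 0.081
  axis-locked: lift mm,phi -0.3 -0.146 233.1
pos [ 0.6797 -0.1569  0.1154] phi -0.142 tilt xy [-0.07  -0.023] cost 209.1 | along axis -2.1 perp mm 5.8 axis err 0.073
  axis-locked: lift mm,phi -0.2 -0.148 232.8
t 26.85 pos [ 0.646 -0.159  0.284] head 3.086 F [-0.2 -0.6  0. ]
-0.2 [ 0.622 -0.2    0.147] -3.07 row [ 0.88 -1.69  5.46] -1.53
```

Call:
carry_out(
  commands="0.44 -0.97 0 -0.8; 0.44 -0.97 0 -0.73; 0 0 1 0; 0 0 1 0; 0 0 1 0; 0 0 1 0; 0 0 1 0; 0 0 0.5 0",
)

```text
time: 27.65
eef_pos: [0.6203, -0.2069, 0.142]
eef_rot: [0.105, -3.133, -0.002]
ft_force: [-0.2, 0.8, -0.1]
grip_width: 0.005
finger_force: 0.0
```

```bash
python3 push.py -.15 -1.75 17 .036
```

```text
t 27.65 pos [ 0.62  -0.207  0.142] head -3.074 F [-0.2  0.8 -0.1]
-0.15 [ 0.623 -0.196  0.147] -3.03 row [-0.14  0.44 -0.21] -0.57
-0.25 [ 0.619 -0.192  0.148] -3.12 row [ 0.12  0.17 -0.01] 1.14
-0.35 [ 0.616 -0.187  0.148] 3.07 row [ 0.12  0.17 -0.02] 1.15
-0.45 [ 0.613 -0.183  0.149] 2.98 row [ 0.13  0.17 -0.03] 1.16
-0.55 [ 0.611 -0.178  0.15 ] 2.88 row [ 0.13  0.17 -0.03] 1.18
-0.65 [ 0.609 -0.173  0.151] 2.79 row [ 0.13  0.17 -0.04] 1.2
-0.75 [ 0.607 -0.168  0.152] 2.69 row [ 0.13  0.17 -0.05] 1.22
-0.85 [ 0.606 -0.163  0.153] 2.59 row [ 0.14  0.17 -0.05] 1.25
-0.95 [ 0.605 -0.158  0.155] 2.49 row [ 0.14  0.17 -0.06] 1.27
-1.05 [ 0.605 -0.152  0.156] 2.38 row [ 0.14  0.16 -0.06] 1.3
-1.15 [ 0.605 -0.147  0.158] 2.28 row [ 0.14  0.16 -0.06] 1.32
-1.25 [ 0.606 -0.141  0.159] 2.17 row [ 0.15  0.16 -0.07] 1.34
-1.35 [ 0.607 -0.136  0.161] 2.06 row [ 0.15  0.16 -0.07] 1.36
-1.45 [ 0.609 -0.131  0.163] 1.95 row [ 0.15  0.16 -0.07] 1.37
-1.55 [ 0.611 -0.126  0.164] 1.84 row [ 0.15  0.16 -0.07] 1.38
-1.65 [ 0.614 -0.121  0.166] 1.73 row [ 0.15  0.16 -0.07] 1.38
-1.75 [ 0.617 -0.117  0.168] 1.62 row [ 0.15  0.16 -0.07] 1.37
```

Call:
carry_out(
  commands="-0.14 0.44 -0.2 -0.5; 0.06 0.085 0 0.57; 0.06 0.085 -0.01 0.57; 0.06 0.085 -0.01 0.57; 0.06 0.085 -0.01 0.57; 0.065 0.085 -0.015 0.58; 0.065 0.085 -0.015 0.58",
)

```text
time: 28.35
eef_pos: [0.6174, -0.1819, 0.1545]
eef_rot: [0.263, 3.128, -0.001]
ft_force: [-0.7, -2.0, 0.6]
grip_width: 0.013
finger_force: 0.9
```

Call:
carry_out(
  commands="0.065 0.085 -0.015 0.59; 0.065 0.085 -0.015 0.59; 0.065 0.085 -0.02 0.6; 0.065 0.085 -0.02 0.6; 0.065 0.085 -0.025 0.61; 0.065 0.085 -0.025 0.61; 0.07 0.085 -0.025 0.62; 0.07 0.085 -0.025 0.62",
)

```text
time: 29.15
eef_pos: [0.6099, -0.1676, 0.1592]
eef_rot: [0.866, 3.016, -0.013]
ft_force: [-1.7, -8.5, 2.8]
grip_width: 0.002
finger_force: 4.2
```

```bash
python3 push.py -.95 -1.15 2 .036; python3 m6.py -.5 -.8
```

```text
t 29.15 pos [ 0.61  -0.168  0.159] head 2.583 F [-1.7 -8.5  2.8]
-0.95 [ 0.605 -0.158  0.155] 2.49 row [0.37 0.24 0.19] 1.19
-1.15 [ 0.605 -0.147  0.158] 2.28 row [ 0.27  0.34 -0.12] 2.62
red px [1206, 634]
pos [ 0.6687 -0.1682  0.1095] phi -0.562 tilt xy [-0.36   0.025] cost 307.0 | along axis -1.8 perp mm 21.0 axis err 0.361
  axis-locked: lift mm,phi -1.7 -0.513 471.1
pos [ 0.6679 -0.1691  0.1089] phi -0.555 tilt xy [-0.373  0.029] cost 306.0 | along axis -1.9 perp mm 22.3 axis err 0.374
  axis-locked: lift mm,phi -1.9 -0.515 471.0
```

```bash
sed 's/\.6\*d\*\*2/.1*d**2/' m6.py > m7.py; cat >> m7.py <<'E'
print("per-view locked:")
a=L.as_matrix()[:,2];VV,OO=V,obs
for k in(0,1):
    V,obs=[VV[k]],[OO[k]]
    for q in ([0,-.3],[0,-.6],[0,-.9]):
        c=opt(lambda q:fh([*(seat+a*q[0]),q[1],0,0]),q,[.004,.1]);print(k,(c.x*[1e3,1]).round(2),round(c.fun,1))
E
python3 m7.py -.5 -.8
```

```text
red px [1205, 629]
pos [ 0.6719 -0.1608  0.1141] phi -0.522 tilt xy [-0.248  0.019] cost 119.5 | along axis 0.3 perp mm 12.0 axis err 0.249
  axis-locked: lift mm,phi -1.0 -0.549 143.3
pos [ 0.6716 -0.1609  0.1128] phi -0.553 tilt xy [-0.239  0.025] cost 119.4 | along axis -0.7 perp mm 12.6 axis err 0.241
  axis-locked: lift mm,phi -1.0 -0.548 143.2
per-view locked:
0 [-0.46 -0.55] 59.6
0 [-0.91 -0.55] 59.6
0 [-1.23 -0.52] 59.9
1 [ 1.8  -0.56] 83.4
1 [ 1.49 -0.56] 83.5
1 [-1.89 -0.51] 83.5
```

Call:
carry_out(
  commands="0.07 0.085 -0.025 0.63; 0.07 0.085 -0.025 0.63; 0.07 0.085 -0.03 0.65; 0.07 0.085 -0.03 0.65; 0.07 0.08 -0.03 0.65; 0.07 0.08 -0.03 0.65; 0.07 0.08 -0.03 0.66; 0.07 0.08 -0.03 0.66",
)

```text
time: 30.15
eef_pos: [0.6085, -0.149, 0.1642]
eef_rot: [1.471, 2.772, -0.02]
ft_force: [-4.7, -11.4, 2.4]
grip_width: 0.002
finger_force: 5.8
```

```bash
python3 push.py -1.25 -1.75 6 .03; python3 m7.py -.8 |tail -6
```

```text
t 30.15 pos [ 0.608 -0.149  0.164] head 2.166 F [ -4.7 -11.4   2.4]
-1.25 [ 0.611 -0.138  0.159] 2.17 row [0.31 0.32 0.2 ] -0.06
-1.35 [ 0.612 -0.133  0.161] 2.06 row [ 0.12  0.16 -0.07] 1.36
-1.45 [ 0.614 -0.129  0.163] 1.95 row [ 0.12  0.16 -0.07] 1.37
-1.55 [ 0.617 -0.124  0.164] 1.84 row [ 0.12  0.16 -0.07] 1.38
-1.65 [ 0.62  -0.12   0.166] 1.73 row [ 0.12  0.16 -0.07] 1.38
-1.75 [ 0.623 -0.117  0.168] 1.62 row [ 0.12  0.16 -0.07] 1.37
0 [-2.1  -0.79] 66.3
0 [-2.12 -0.79] 66.3
0 [-2.13 -0.79] 66.3
1 [-15.23  -0.91] 132.6
1 [-16.86  -0.91] 132.4
1 [-15.1   -0.91] 132.6
```

Call:
carry_out(
  commands="0.07 0.11 -0.035 0.68; 0.07 0.11 -0.035 0.68; 0.07 0.11 -0.035 0.68; 0.07 0.11 -0.035 0.68; 0.07 0.11 -0.035 0.69; 0.07 0.11 -0.035 0.69; 0.07 0.11 -0.035 0.69; 0.07 0.11 -0.035 0.69",
)

```text
time: 31.05
eef_pos: [0.6162, -0.1302, 0.1707]
eef_rot: [-2.04, -2.384, 0.039]
ft_force: [-15.2, -12.0, 10.3]
grip_width: 0.009
finger_force: 10.4
```

```bash
python3 push.py -1.65 -1.85 3 .026; python3 m7.py -1.1 |tail -6
```

```text
t 31.05 pos [ 0.616 -0.13   0.171] head 1.726 F [-15.2 -12.   10.3]
-1.65 [ 0.624 -0.12   0.166] 1.73 row [0.37 0.37 0.18] -0.08
-1.75 [ 0.627 -0.116  0.168] 1.62 row [ 0.11  0.16 -0.07] 1.37
-1.85 [ 0.631 -0.114  0.17 ] 1.51 row [ 0.1   0.16 -0.07] 1.36
0 [-6.67 -1.2 ] 71.8
0 [-5.92 -1.21] 71.8
0 [-10.54  -0.87] 81.7
1 [ 0.4  -1.44] 160.2
1 [ 0.07 -1.43] 160.2
1 [ 0.19 -1.44] 160.2
```

Call:
carry_out(
  commands="0.05 0.12 0 0.3; 0.05 0.12 0 0.3; 0.04 0.12 0 0.3; 0.04 0.12 0 0.3; 0 0 0 0",
)

```text
time: 31.65
eef_pos: [0.6188, -0.1261, 0.172]
eef_rot: [-2.144, -2.276, 0.065]
ft_force: [-34.0, -13.1, 27.2]
grip_width: 0.002
finger_force: 19.5
```

Call:
carry_out(
  commands="0.03 0.12 0 0; 0.03 0.12 0 0; 0.03 0.12 0 0; 0 0 0 0",
)

```text
time: 32.05
eef_pos: [0.6212, -0.1246, 0.1732]
eef_rot: [-2.138, -2.269, 0.083]
ft_force: [-47.0, -14.7, 38.2]
grip_width: 0.006
finger_force: 26.4
```

```bash
python3 nxt.py; python3 m7.py -1.2 -1.4
```

```text
t 32.05 pos [ 0.6212 -0.1246  0.1732] head 1.631 tilt [-0.02  -0.055 -0.998] F [-47.  -14.7  38.2] j [ 0.35  0.68 -0.35  1.48  0.28  1.09 -0.02] w 0.5 ff 26.4
red px [1007, 608]
pos [ 0.6832 -0.1454  0.1262] phi -1.281 tilt xy [-0.194 -0.002] cost 256.7 | along axis 5.1 perp mm 10.2 axis err 0.194
  axis-locked: lift mm,phi -10.0 -1.387 300.6
pos [ 0.6817 -0.1461  0.1254] phi -1.238 tilt xy [-0.238  0.012] cost 256.9 | along axis 5.0 perp mm 8.5 axis err 0.238
  axis-locked: lift mm,phi -9.3 -1.408 300.5
per-view locked:
0 [-15.34  -0.85] 86.2
0 [-15.35  -0.85] 86.2
0 [-15.33  -0.85] 86.2
1 [-32.6   -1.29] 210.3
1 [ 4.56 -0.79] 269.8
1 [-30.75  -1.32] 210.3
```

The force rises steeply with no more travel, so this is probably the stop. I'll back off and look with a clear view.

Call:
carry_out(
  commands="0 -0.3 0 0; 0 -0.5 0 0; 0 -0.8 0 0; 0 -0.8 -0.2 0; 0 0 -1 0; 0 0 -1 0; 0 0 -1 0; 0 -1 -1 0",
)

```text
time: 32.95
eef_pos: [0.5624, -0.1137, 0.2771]
eef_rot: [2.139, 2.298, 0.008]
ft_force: [-1.3, 0.4, 0.3]
grip_width: 0.005
finger_force: 0.0
```

Call:
carry_out(
  commands="0 -1 -1 0; 0 -1 -1 0; 0 -1 0 0; 0 -1 0 0; 0 -1 0 0; 0 0 0 0",
)

```text
time: 33.55
eef_pos: [0.4333, -0.1235, 0.3264]
eef_rot: [2.142, 2.295, -0.001]
ft_force: [0.3, 1.0, 0.4]
grip_width: 0.006
finger_force: 0.0
```

```bash
python3 nxt.py; python3 m6.py -1.2 -1.4; python3 m7.py -1.2 -1.4
```

```text
t 33.55 pos [ 0.4333 -0.1235  0.3264] head 1.639 tilt [-0.002  0.001 -1.   ] F [0.3 1.  0.4] j [ 0.58  0.22 -0.43  1.78  0.1   1.16  0.18] w 0.6 ff 0.0
red px [1322, 1107]
pos [ 0.6767 -0.1525  0.1166] phi -1.262 tilt xy [-0.04   0.014] cost 105.0 | along axis -0.2 perp mm 2.3 axis err 0.043
  axis-locked: lift mm,phi -0.0 -1.261 112.8
pos [ 0.676  -0.1536  0.116 ] phi -1.268 tilt xy [-0.058 -0.001] cost 103.3 | along axis -0.4 perp mm 3.6 axis err 0.058
  axis-locked: lift mm,phi -0.0 -1.261 112.8
red px [1321, 1107]
pos [ 0.6781 -0.1507  0.1186] phi -1.262 tilt xy [-0.004  0.01 ] cost 80.7 | along axis 0.8 perp mm 0.7 axis err 0.011
  axis-locked: lift mm,phi 0.4 -1.251 80.9
pos [ 0.6782 -0.1504  0.1188] phi -1.26 tilt xy [-0.002  0.011] cost 80.8 | along axis 0.9 perp mm 1.0 axis err 0.012
  axis-locked: lift mm,phi 0.2 -1.249 80.9
per-view locked:
0 [ 0.13 -1.25] 43.7
0 [ 0.25 -1.25] 43.7
0 [ 0.15 -1.25] 43.7
1 [ 0.39 -1.25] 37.1
1 [ 0.37 -1.25] 37.1
1 [ 0.38 -1.25] 37.1
```

The handle is home (lift about 0.3 mm, axis error about 0.01) at φ = -1.25. However, the force pattern says the fingertips ended up riding on the bar's top edge, so the stop isn't proven. I'll push again, lower on the bar's side.

```bash
sed -i 's/r,h=.042,.052/r,h=.045,.038/' push.py; python3 push.py -1.25 -1.25 1 .055
```

```text
t 33.75 pos [ 0.437 -0.124  0.325] head 1.64 F [-0.1 -0.4 -0.4]
-1.25 [ 0.594 -0.148  0.146] 2.17 row [-1.4   6.23  7.17] -6.65
```

Call:
carry_out(
  commands="-0.2 0.89 0 -0.1; -0.2 0.89 0 0; -0.2 0.89 0 0; -0.2 0.89 0 0; -0.2 0.89 0 0; -0.2 0.89 0 0; -0.2 0.89 0 0; 0 0 1 -1",
)

```text
time: 34.55
eef_pos: [0.5987, -0.1473, 0.3012]
eef_rot: [2.035, 2.385, 0.01]
ft_force: [0.8, -0.2, -1.1]
grip_width: 0.003
finger_force: 0.0
```

Call:
carry_out(
  commands="0 0 1 -1; 0 0 1 -1; 0 0 1 -1; 0 0 1 -1; 0 0 1 -1; 0 0 1 -0.6; 0 0 0.2 0; 0 0 0 0",
)

```text
time: 35.35
eef_pos: [0.5935, -0.1476, 0.1437]
eef_rot: [-1.462, -2.779, -0.001]
ft_force: [-0.0, -0.1, -0.2]
grip_width: 0.005
finger_force: 0.0
```

```bash
python3 push.py -1.25 -1.55 4 .035
```

```text
t 35.35 pos [ 0.593 -0.148  0.144] head 2.173 F [-0.  -0.1 -0.2]
-1.25 [ 0.611 -0.137  0.146] 2.17 row [-0.04  0.82 -0.1 ] 0.02
-1.35 [ 0.612 -0.131  0.148] 2.06 row [ 0.14  0.17 -0.07] 1.36
-1.45 [ 0.614 -0.126  0.15 ] 1.95 row [ 0.14  0.17 -0.07] 1.37
-1.55 [ 0.617 -0.121  0.152] 1.84 row [ 0.14  0.17 -0.08] 1.38
```

Advance in small steps with force readings.

Call:
carry_out(
  commands="-0.02 0.27 -0.03 0; -0.02 0.27 -0.03 0; 0 0.27 -0.03 0; 0 0 0 0",
)

```text
time: 35.75
eef_pos: [0.6077, -0.139, 0.1481]
eef_rot: [-1.462, -2.776, 0.011]
ft_force: [-9.7, -2.4, 7.2]
grip_width: 0.006
finger_force: 4.5
```

Call:
carry_out(
  commands="0.04 0.12 -0.02 0.3; 0.04 0.12 -0.02 0.3; 0 0 0 0",
)

```text
time: 36.05
eef_pos: [0.6084, -0.1372, 0.1491]
eef_rot: [-1.53, -2.735, 0.022]
ft_force: [-14.4, -5.9, 10.5]
grip_width: 0.005
finger_force: 7.9
```

Call:
carry_out(
  commands="0.04 0.12 -0.02 0.3; 0.04 0.12 -0.02 0.3; 0 0 0 0",
)

```text
time: 36.35
eef_pos: [0.6092, -0.135, 0.1503]
eef_rot: [-1.596, -2.692, 0.034]
ft_force: [-21.1, -8.8, 16.8]
grip_width: 0.003
finger_force: 11.6
```

Call:
carry_out(
  commands="0.04 0.12 -0.02 0.3; 0.04 0.12 -0.02 0.3; 0 0 0 0",
)

```text
time: 36.65
eef_pos: [0.6103, -0.1324, 0.1518]
eef_rot: [-1.659, -2.649, 0.044]
ft_force: [-26.8, -10.5, 22.6]
grip_width: 0.004
finger_force: 15.3
```

```bash
python3 m7.py -1.3 | tail -6; python3 nxt.py
```

```text
0 [-3.31 -1.31] 92.2
0 [-12.13  -0.86] 120.3
0 [-12.14  -0.86] 120.3
1 [ 0.13 -1.47] 140.2
1 [-0.94 -1.46] 140.2
1 [-1.05 -1.47] 140.4
t 36.75 pos [ 0.6103 -0.1324  0.1518] head 2.023 tilt [-0.002 -0.032 -0.999] F [-27.8  -9.9  22.6] j [ 0.42  0.69 -0.44  1.55  0.35  1.01  0.33] w 0.5 ff 15.2
```

Call:
carry_out(
  commands="0.03 0.14 0.03 0.2; 0.03 0.14 0.03 0.2; 0.03 0.14 0.03 0.2; 0 0 0 0; 0 0 0 0",
)

```text
time: 37.25
eef_pos: [0.6102, -0.1305, 0.1508]
eef_rot: [-1.719, -2.597, 0.071]
ft_force: [-44.4, -13.5, 38.6]
grip_width: 0.004
finger_force: 25.2
```

Call:
carry_out(
  commands="0.03 0.14 0.03 0.2; 0.03 0.14 0.03 0.2; 0.03 0.14 0.03 0.2; 0 0 0 0; 0 0 0 0",
)

```text
time: 37.75
eef_pos: [0.6108, -0.1272, 0.1503]
eef_rot: [-1.777, -2.543, 0.095]
ft_force: [-61.5, -15.5, 56.4]
grip_width: 0.001
finger_force: 35.1
```

Call:
carry_out(
  commands="0 -0.6 0 0; 0 -0.8 0 0; 0 -1 0 0; 0 -1 0 0; 0 -1 -1 0; 0 -1 -1 0; 0 -1 -1 0; 0 -0.5 -1 0",
)

```text
time: 38.55
eef_pos: [0.4779, -0.1722, 0.2474]
eef_rot: [1.785, 2.583, -0.001]
ft_force: [0.6, -1.3, 0.2]
grip_width: 0.003
finger_force: 0.0
```

```bash
python3 nxt.py; python3 m7.py -1.3; python3 m6.py -1.3
```

```text
t 38.55 pos [ 0.4779 -0.1722  0.2474] head 1.932 tilt [-0.002  0.001 -1.   ] F [ 0.6 -1.3  0.2] j [ 0.65  0.4  -0.5   1.78  0.22  1.02  0.43] w 0.3 ff 0.0
red px [1319, 1099]
pos [ 0.6775 -0.1507  0.1181] phi -1.317 tilt xy [-0.007  0.012] cost 82.0 | along axis 0.6 perp mm 0.9 axis err 0.014
  axis-locked: lift mm,phi 0.3 -1.303 82.3
per-view locked:
0 [ 0.28 -1.32] 44.3
0 [ 0.3  -1.31] 44.3
0 [ 0.18 -1.31] 44.3
1 [ 0.48 -1.3 ] 37.9
1 [ 0.47 -1.3 ] 37.9
1 [ 0.48 -1.3 ] 37.9
red px [1319, 1098]
pos [ 0.6757 -0.1534  0.1161] phi -1.317 tilt xy [-0.056 -0.005] cost 103.6 | along axis -0.1 perp mm 3.7 axis err 0.056
  axis-locked: lift mm,phi 0.3 -1.322 115.2
```

The handle is home: lift 0.3 mm, axis error 0.014 rad. About 1.4 N m of clockwise torque moved it only within the bore's play, far above the valve's 0.12 N m, so it is at the stop. The hand is clear, so I'll hand in.

Call:
carry_out(
  commands="0 -0.5 0 0; 0 0 0 0; 0 0 0 0",
)

```text
time: 39.05
eef_pos: [0.4667, -0.1759, 0.2446]
eef_rot: [-1.784, -2.584, 0.0]
ft_force: [-0.8, -0.1, 0.2]
grip_width: 0.002
finger_force: 0.0
```

```bash
python3 -c "
from workcell import ctrl
print(ctrl.sense()['time'],ctrl.sign_off())"
```

```text
the job is handed in; nothing more can be done
39.05 None
```

I handed the job in at 39 s: the red handle measured home on the stem (about 0.3 mm lift), the valve was pushed clockwise until it stopped, and the hand was clear; the valve angle itself couldn't be read, sign-off gave no verdict, and I didn't re-measure the tub, meal box and bottle.

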